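# Let the scan wand swing plumb and dock it

### The arm

A 6-joint arm with a two-finger parallel gripper is mounted at the origin on a cart in front of the work surface, level with it; the furniture and walls round the work are solid. World frame = base frame: x ahead of the robot, y to its left, z up, the work surface at z = 0. Lengths are in m, angles in rad, forces in N, time in s.
With the tool pointing down it reaches from about 0.325 to 0.85 m from the base axis. Payload 4.4 kg.
Tool frame: the origin (TCP) lies on the centre line of the jaws, within the pads' length; the fingertips stand 19 mm ahead of it and the grasp point (between the pads) is the TCP (manip.tip_extent is the distance from the TCP to the fingertips, in m); z points along the fingers, y is the direction in which the jaws open and shut (so a half turn about z gives the same grasp; the last joint's range is limited). The gripper opens to 94 mm and grips with 3 to 60 N. Pads are 16 mm wide; open, the fingers measure 119 mm over their backs; the gripper's body (75 mm by 177 mm) begins 78 mm behind the grasp point.
Start: joints at [-1.462, 0.207, 1.542, -0, 1.393, -0.15], TCP at [0.147, -0.556, 0.187] pointing down, gripper open.
Joint ranges: [-2.73, 2.73], [-0.86, 2.22], [0.23, 2.46], [-1.11, 4.25], [0.08, 2.63], [-2.82, 2.82]. Speed limits (rad/s): [2.79, 2.79, 3.14, 3.14, 3.14, 3.14].

### API

Orientations are given as a rotation vector (axis times angle).
In Python, from cell import manip gives the robot as it stands.
- The arm moves only by the shell command python3 -m inch 'ROWS'. ROWS is JSON, a list of rows, each an object of numbers: "dx", "dy", "dz": the shift along the world's x, y, z in mm; "wx", "wy", "wz": the turn, a rotation vector about the world's x, y, z in rad; "fingers": the closure, from -1 (fully open) to 1 (shut). In form: [{"dx": .., "dy": .., "dz": .., "wx": .., "wy": .., "wz": .., "fingers": ..}, ...]. A call has 1 to 10 rows; each row shifts and turns the commanded pose from where the row before left it; what a row does not reach is not made up. A row lasts 1/8 s, in which the tool goes at most 62.5 mm and 10.7 degrees, less where a joint would pass 70% of its speed; a pose out of reach is approached as far as the arm can. A call with a gripper value outside its range is refused whole. The fingers move at their own pace and stop on an object; the grip force is fixed at half the most. Time passes only in rows, so rows that do not move let the fingers close. It gives the time, the measured TCP pose, the force and the opening at its end, in the units of the state.
- manip.read_state(): the state, without advancing time (a new reading comes with each control period).
- manip.camera(name): name is "side" or "top" or "wrist"; returns a dict with "color" (480x640x3 uint8, blue, green, red), "fx", "fy", "cx", "cy" (pixels), "k1" (the pictures are not rectified: a ray, as slopes to the right and down, at radius r is drawn at 1 + k1 r^2 times it, then the intrinsics apply), "extrinsics" (4x4, takes a point from world to camera coordinates). Camera axes: x right, y down, z forward; pixel columns grow to the right and rows downward; lengths in m; the calibration is good to about 2 mm. A picture is of the moment at which its call begins. There is no depth.
- manip.hand_in(): hands the job in, once; it reports no verdict.
The state is a dict: "time": time; "qpos": joint angles; "qvel": joint speeds; "joint_efforts": joint torques, N m; "position": TCP position; "eef_rot": TCP orientation; "contact_force": force on the tool from outside, world axes, zero at the start; "ft_torque": the same for the moment, N m; "gripper_width": finger opening in m.
Only numpy, scipy, OpenCV 4.12 (cv2) and the standard library are available. Lean on these libraries where they do the work, as an engineer would, in place of code of your own. Each camera call takes 0.05 s, during which the arm holds its last target.

### The job

Put the scan wand, which lies flat on the bench, away in its charging dock. Pinch it across the two sprung orange buttons in its head and lift it clear, ease the grip a little so that it swings down between the fingers and hangs plumb, and clamp it firmly again while it hangs; then lower it foot first into the dock, either way round, press it fully home and let go, leaving it standing square and the other things where they are.

Things in the scene. Friction and masses are not known exactly. Their poses are not given: they have to be found in the camera images.
- wand: Grey scan wand, 177 mm long, 0.19 to 0.30 kg, flat on the bench at the start. Origin: middle of the head, on the axis of the two orange buttons, 22 mm above the bench while it lies. Own x axis: foot to head (level while lying, straight up when it hangs); y: along the button axis; z: up while it lies. Head: disc of 22 mm radius about y, its two flat side faces 36 mm apart. Shaft 26x26 mm
- wand_foot (a point): centre of the end face of the wand's black foot, 155 mm from wand along its -x axis. The foot is a block 36 mm along the wand's y, 44 mm along its z, 48 mm along its x, and holds most of the weight
- wand_button_left: flat round orange button, 18 mm diameter, in the middle of the head's +y side face; origin on the button axis, 14 mm from wand. It and its twin on the -y face stand 6 mm proud (48 mm over both), sink flush against springs (6 N at first touch, 9 N when flush), and turn freely on damped bearings about the button axis
- wand_grip (a point): same point as wand. Fingers closed here to 36 mm sink the buttons, clamp the head's flat faces and hold the wand rigidly; opened again to between 39 and 45 mm only the buttons touch: they still carry the wand, and it swings about them like a damped pendulum, hanging still and plumb within about 2 s; near 48 mm it drops
- dock: Charging dock fixed to the bench: black base 124x100x16 mm, grey pocket on it, open at the top. Origin: on the bench under the pocket's centre; z up. Pocket 47 mm along dock x, 39 mm along dock y (the foot's 44 mm goes along dock x, its 36 mm along dock y, either way round); floor at 16 mm, straight walls to 62 mm, then lips that flare about 8 mm a side up to 72 mm
- dock_shoe: rounded sprung steel shoe in the middle of the pocket's -x wall, 4.5 mm into the pocket, nose 37 mm above the bench; origin 20 mm behind the nose. It holds the foot by friction: the wand does not sink home of its own weight and must be pressed down, with a few newtons (under 15 N), until the foot stops on the floor
- dock_floor (a point): centre of the pocket's floor, 16 mm above the bench
- dock_mouth (a point): centre of the dock's mouth at the top of the lips, 72 mm above the bench
- ring_scanner: small orange-headed finger scanner, 96x34x39 mm, on the bench; origin under its centre
- marker_black: black-capped felt marker, 134x18x19 mm, on the bench; origin under its centre
- screwdriver: red and black screwdriver, 203x27x27 mm, on the bench; origin under its centre
- small_box_1: small brown carton, 95x62x48 mm; origin under its centre
Not all that is in view belongs to the job. What is shaped like the wand but green is not meant.

How it is judged:
By the outcome, as a careful person would: the job done as asked, in the order asked, and still so for the second after the job is handed in, with the robot touching nothing.
It also fails if it takes over 46 s, if anything falls off the work surface, if the arm or the gripper's body presses on something with over 40 N, if the wrist force passes 120 N, or if a joint passes its speed limit or range.

## Working session

There is one attempt and no reset: what is moved stays moved. The work goes in short steps, Python scripts to look and compute and a shell command to move; the robot and the scene stay as the last step left them, time stands still between calls to the robot, and variables do not carry over. Pictures are saved under pics/ and viewed, and the job is handed in when it is done.

```bash
ls; mkdir -p pics; cat > h.py <<'E'
import numpy as np, cv2
from cell import manip
def ray(c,u,v):
    x,y=(u-c['cx'])/c['fx'],(v-c['cy'])/c['fy']
    X,Y=x,y
    for _ in range(20):
        r2=X*X+Y*Y; X,Y=x/(1+c['k1']*r2),y/(1+c['k1']*r2)
    E=np.array(c['extrinsics']);R=E[:3,:3];t=E[:3,3]
    d=R.T@np.array([X,Y,1.]);return -R.T@t,d/np.linalg.norm(d)
def onz(c,u,v,z):
    o,d=ray(c,u,v);return o+d*(z-o[2])/d[2]
def proj(c,p):
    E=np.array(c['extrinsics']);q=E[:3,:3]@np.array(p)+E[:3,3];a=q[:2]/q[2];a=a*(1+c['k1']*(a@a))
    return c['fx']*a[0]+c['cx'],c['fy']*a[1]+c['cy']
def tri(rs):
    A=np.zeros((3,3));b=np.zeros(3)
    for o,d in rs:
        P=np.eye(3)-np.outer(d,d);A+=P;b+=P@o
    p=np.linalg.solve(A,b);return p,[np.linalg.norm((np.eye(3)-np.outer(d,d))@(p-o)) for o,d in rs]
def snap(name,fn):
    c=manip.camera(name);cv2.imwrite('pics/'+fn+'.png',c['color']);np.save('pics/'+fn+'.npy',c,allow_pickle=True);return c
def load(fn): return np.load('pics/'+fn+'.npy',allow_pickle=True).item()
E
python3 - <<'E'
from h import *
for n in ['side','top','wrist']:
    c=snap(n,n+'0'); E=np.array(c['extrinsics']); print(n,c['fx'],c['k1'],(-E[:3,:3].T@E[:3,3]).round(3),E[2,:3].round(3))
print(manip.read_state())
E
```

```text
pics
side 612.6953938612618 -0.12078105106029424 [0.061 1.627 0.887] [ 0.221 -0.877 -0.427]
top 553.3040422468943 -0.16568359197256916 [-2.000e-03  1.290e-01  2.097e+00] [ 0.223 -0.073 -0.972]
wrist 369.61368580552954 -0.06201363912941379 [ 0.222 -0.536  0.383] [-0.254 -0.068 -0.965]
{'time': 0.15, 'qpos': array([-1.46247631e+00,  2.07262613e-01,  1.54258053e+00, -9.99413563e-06,
        1.39352503e+00, -1.50453367e-01]), 'qvel': array([-0.00128861, -0.00164555, -0.0038275 ,  0.00013324,  0.00077929,
        0.00128077]), 'joint_efforts': array([ 8.90955926e-04, -3.71312892e+01, -2.81811923e+01,  6.99166325e-02,
        3.27077752e-02, -9.62518197e-05]), 'position': array([ 0.14708005, -0.55519855,  0.18565728]), 'eef_rot': array([-3.11357190e+00, -4.05120785e-01, -4.32786956e-05]), 'contact_force': array([-0.19018049, -0.11095518, -0.21812977]), 'ft_torque': array([ 0.01532685, -0.01505777, -0.0469681 ]), 'gripper_width': 0.09413552865009793}
```

View pics/top0.png

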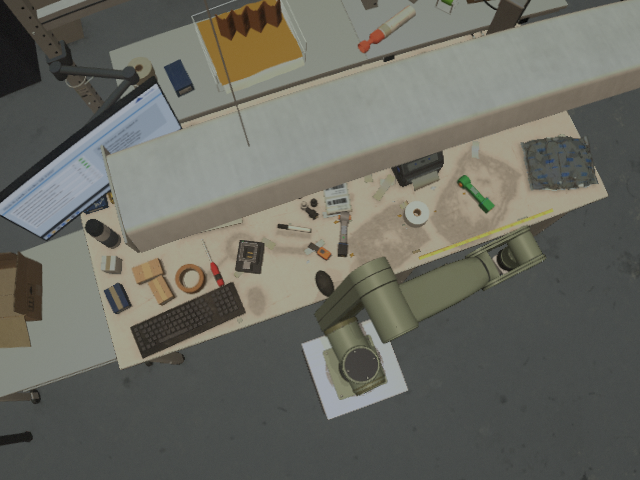

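View pics/side0.png

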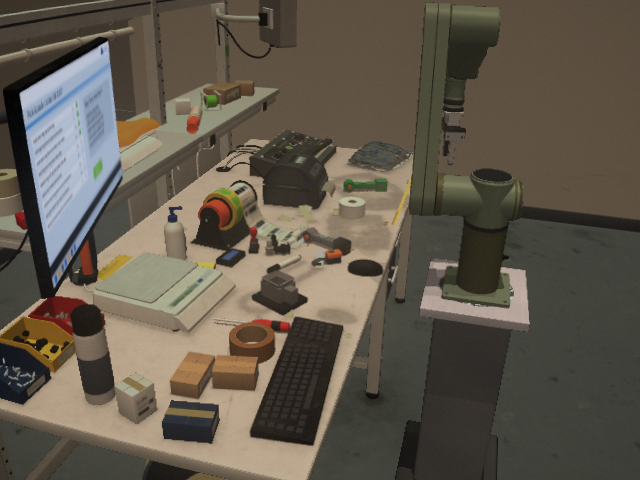

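View pics/wrist0.png

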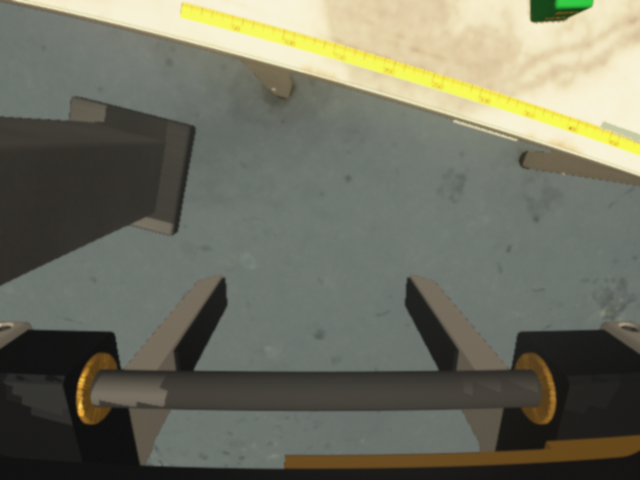

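The candidates for the wand are:
- the grey wand at top (343,235), side (328,241)
- the green lookalike at top (477,193)
- the orange-headed ring scanner at top (320,250)
- the red and white thing on the shelf at top (387,30)

By the description it is the grey one. I'll check it in close crops.

```bash
python3 - <<'E'
from h import *
t=load('top0')['color'];s=load('side0')['color']
a=cv2.resize(t[170:290,225:385],(800,600),interpolation=cv2.INTER_CUBIC);cv2.imwrite('pics/ct.png',a)
b=cv2.resize(s[200:320,230:390],(800,600),interpolation=cv2.INTER_CUBIC);cv2.imwrite('pics/cs.png',b)
E
```

```text
(no output)
```

View pics/ct.png

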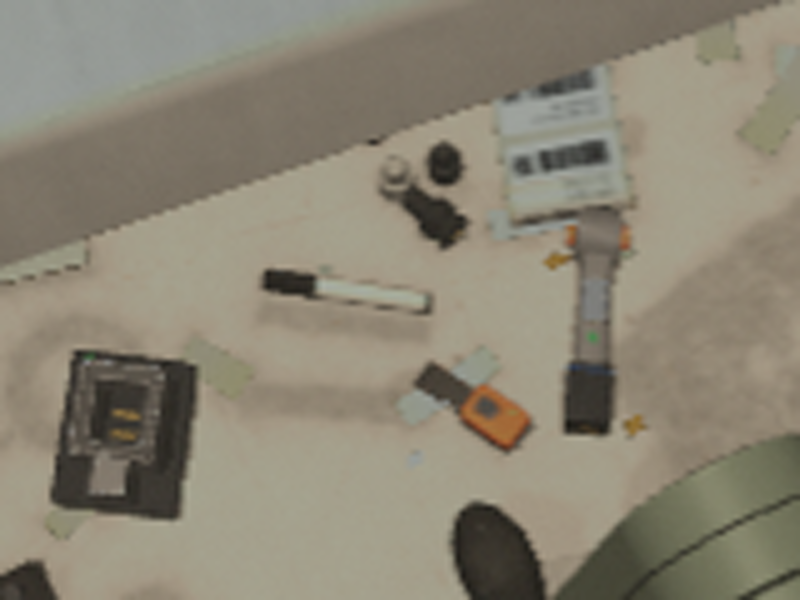

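View pics/cs.png

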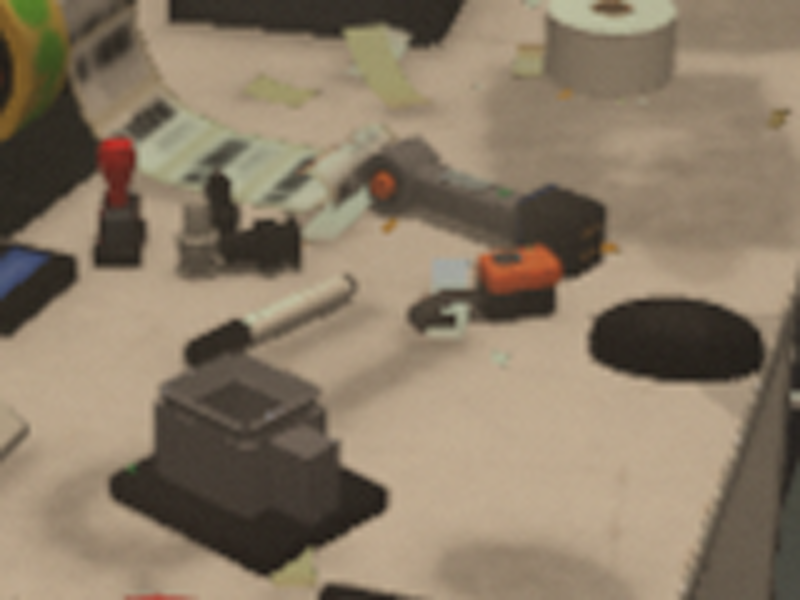

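```bash
python3 - <<'E'
from h import *
t=load('top0');s=load('side0')
T=lambda u,v:(225+u/5-.4,170+v/5-.4); S=lambda u,v:(230+u/5-.4,200+v/5-.4)
for n,p,z in [('headtop',(599,235),.03),('bL',(571,236),.022),('bR',(627,236),.022),('foot',(587,432),.022),('dockmouth',(124,418),.05),('dock base c TL',(77,352),.016),('TR',(197,367),.016),('BR',(179,517),.016),('BL',(53,500),.016)]:
    print(n,onz(t,*T(*p),z).round(3))
for n,p,z in [('btn',(383,185),.022),('mouth',(245,402),.062)]:
    print(n,onz(s,*S(*p),z).round(3))
print('tri button', tri([ray(t,*T(571,236)),ray(s,*S(383,185))]))
# beam bottom front edge guess heights
for z in (0.3,.5,.7,.9): print(z,onz(t,300,215,z).round(3), onz(t,145,248,z).round(3))
c=manip.camera('side')['color']; cv2.imwrite('pics/su.png',cv2.resize(c[0:240,0:320],(800,600)))
E
```

```text
headtop [ 0.551 -0.159  0.03 ]
bL [ 0.56  -0.14   0.022]
bR [ 0.545 -0.181  0.022]
foot [ 0.408 -0.097  0.022]
dockmouth [0.531 0.234 0.05 ]
dock base c TL [0.602 0.254 0.016]
TR [0.56  0.169 0.016]
BR [0.452 0.219 0.016]
BL [0.497 0.307 0.016]
btn [ 0.56  -0.136  0.022]
mouth [0.532 0.236 0.062]
tri button (array([ 0.56086104, -0.13972066,  0.02018717]), [np.float64(0.00022974755559225922), np.float64(0.0002297475555922122)])
0.3 [0.535 0.018 0.3  ] [0.603 0.554 0.3  ]
0.5 [0.475 0.031 0.5  ] [0.536 0.506 0.5  ]
0.7 [0.415 0.043 0.7  ] [0.468 0.459 0.7  ]
0.9 [0.356 0.055 0.9  ] [0.401 0.412 0.9  ]
```

View pics/su.png

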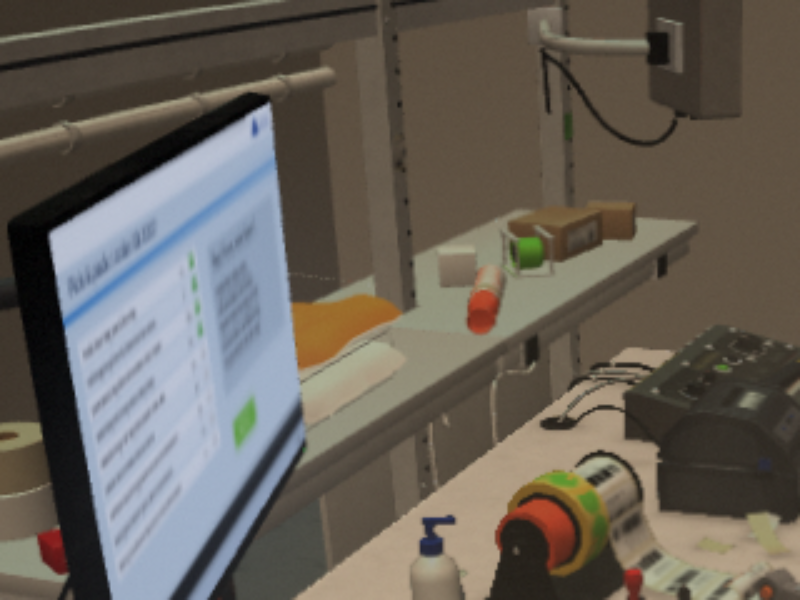

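```bash
python3 - <<'E'
from h import *
t=load('top0');s=load('side0')
def pl(c,a,b):
    o,d1=ray(c,*a);_,d2=ray(c,*b);n=np.cross(d1,d2);n/=np.linalg.norm(n);return n,n@o
n1,k1=pl(s,(0,28),(152,2))
for tl in [((145,248),(600,103)),((110,155),(600,-2))]:
    n2,k2=pl(t,*tl)
    d=np.cross(n1,n2)
    for y in (.5,.2,-.1,-.3):
        print(np.linalg.solve(np.array([n1,n2,[0,1,0]]),[k1,k2,y]).round(3))
E
```

```text
[0.423 0.5   0.838]
[0.418 0.2   0.84 ]
[ 0.414 -0.1    0.841]
[ 0.411 -0.3    0.842]
[0.708 0.5   0.797]
[0.714 0.2   0.797]
[ 0.72  -0.1    0.797]
[ 0.724 -0.3    0.797]
```

```bash
python3 - <<'E'
from h import *
from scipy.spatial.transform import Rotation as R
s=manip.read_state();M=R.from_rotvec(s['eef_rot']).as_matrix();print(M.round(3))
y=M[:2,1];a=np.degrees(np.arctan2(y[1],y[0]));print('tool y angle',a, 'want',np.degrees(np.arctan2(.92,.395)))
E
```

```text
[[ 0.967  0.256 -0.   ]
 [ 0.256 -0.967  0.001]
 [ 0.    -0.001 -1.   ]]
tool y angle -75.17284480691197 want 66.7638384887775
```

```bash
python3 -m inch '[{"dx":27,"dy":29,"dz":3,"wz":0.177},{"dx":27,"dy":29,"dz":3,"wz":0.177},{"dx":27,"dy":29,"dz":3,"wz":0.177},{"dx":27,"dy":29,"dz":3,"wz":0.177},{"dx":27,"dy":29,"dz":3,"wz":0.177},{"dx":27,"dy":29,"dz":3,"wz":0.177},{"dx":27,"dy":29,"dz":3,"wz":0.177},{"dx":27,"dy":29,"dz":3,"wz":0.177},{"dx":27,"dy":29,"dz":3,"wz":0.177},{"dx":27,"dy":29,"dz":3,"wz":0.177}]'
python3 -m inch '[{"dx":27,"dy":29,"dz":3,"wz":0.177},{"dx":27,"dy":29,"dz":3,"wz":0.177},{"dx":27,"dy":29,"dz":3,"wz":0.177},{"dx":27,"dy":29,"dz":3,"wz":0.177},{},{},{}]'
python3 - <<'E'
from h import *
from scipy.spatial.transform import Rotation as R
c=snap('wrist','w1')
s=manip.read_state();M=R.from_rotvec(s['eef_rot']).as_matrix();print(s['position'],s['qpos'].round(3),np.degrees(np.arctan2(M[1,1],M[0,1])))
E
```

```text
[ 0.14711331 -0.55544734  0.18598977] [-1.462  0.207  1.542  0.     1.393 -0.151] -75.17144057166318invalid input at $[0]: expected keys dx, dy, dz, wx, wy, wz, fingers
invalid input at $[0]: expected keys dx, dy, dz, wx, wy, wz, fingers
```

View pics/w1.png

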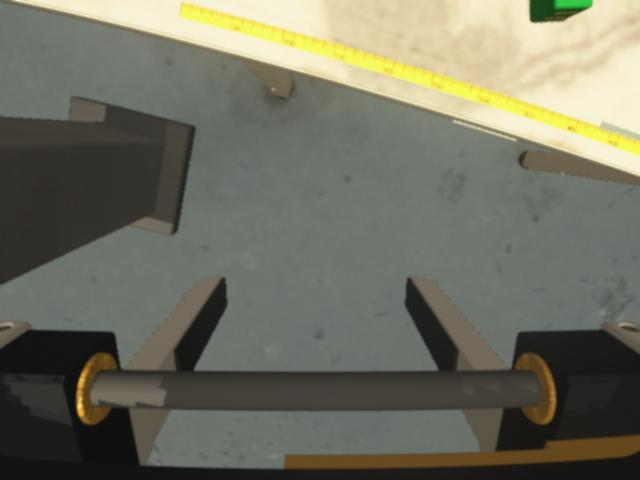

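All seven keys are needed in every row.

```bash
python3 -m inch '[{"dx":27,"dy":29,"dz":3,"wx":0,"wy":0,"wz":0.177,"fingers":-1},{"dx":27,"dy":29,"dz":3,"wx":0,"wy":0,"wz":0.177,"fingers":-1},{"dx":27,"dy":29,"dz":3,"wx":0,"wy":0,"wz":0.177,"fingers":-1},{"dx":27,"dy":29,"dz":3,"wx":0,"wy":0,"wz":0.177,"fingers":-1},{"dx":27,"dy":29,"dz":3,"wx":0,"wy":0,"wz":0.177,"fingers":-1},{"dx":27,"dy":29,"dz":3,"wx":0,"wy":0,"wz":0.177,"fingers":-1},{"dx":27,"dy":29,"dz":3,"wx":0,"wy":0,"wz":0.177,"fingers":-1},{"dx":27,"dy":29,"dz":3,"wx":0,"wy":0,"wz":0.177,"fingers":-1},{"dx":27,"dy":29,"dz":3,"wx":0,"wy":0,"wz":0.177,"fingers":-1},{"dx":27,"dy":29,"dz":3,"wx":0,"wy":0,"wz":0.177,"fingers":-1}]'
python3 -m inch '[{"dx":27,"dy":29,"dz":3,"wx":0,"wy":0,"wz":0.177,"fingers":-1},{"dx":27,"dy":29,"dz":3,"wx":0,"wy":0,"wz":0.177,"fingers":-1},{"dx":27,"dy":29,"dz":3,"wx":0,"wy":0,"wz":0.177,"fingers":-1},{"dx":27,"dy":29,"dz":3,"wx":0,"wy":0,"wz":0.177,"fingers":-1},{"dx":0,"dy":0,"dz":0,"wx":0,"wy":0,"wz":0,"fingers":-1},{"dx":0,"dy":0,"dz":0,"wx":0,"wy":0,"wz":0,"fingers":-1}]'
python3 - <<'E'
from h import *
from scipy.spatial.transform import Rotation as R
c=snap('wrist','w1')
s=manip.read_state();M=R.from_rotvec(s['eef_rot']).as_matrix();print(s['position'],s['qpos'].round(3),np.degrees(np.arctan2(M[1,1],M[0,1])))
E
```

```text
time: 1.5
position: [0.4179, -0.2648, 0.2166]
eef_rot: [1.651, 2.672, -0.0]
contact_force: [-0.7, 0.4, -0.1]
gripper_width: 0.0941
time: 2.25
position: [0.5246, -0.1501, 0.2282]
eef_rot: [-0.633, -3.076, 0.001]
contact_force: [-0.3, 0.4, -0.6]
gripper_width: 0.0939
[ 0.52439275 -0.15044085  0.22822409] [-4.380e-01  1.140e-01  1.561e+00 -1.000e-03  1.467e+00 -1.602e+00] 66.7041704786636
```

View pics/w1.png

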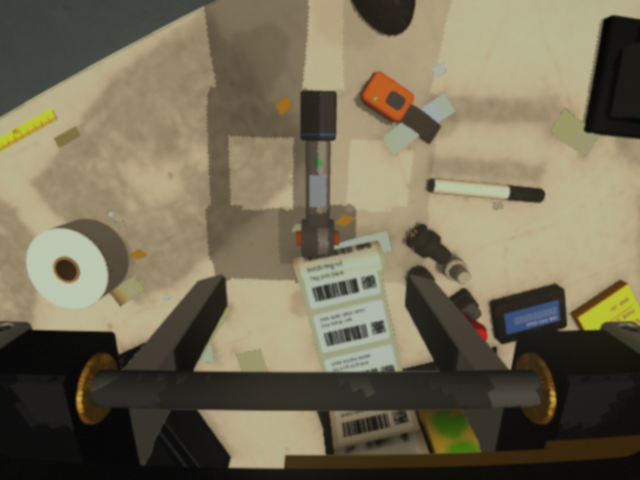

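```bash
python3 - <<'E'
from h import *
c=load('w1');im=c['color']
cv2.imwrite('pics/w1c.png',cv2.resize(im[80:280,240:400],(640,800)[::1],interpolation=cv2.INTER_CUBIC)[:,:][:800][::1][0:600+200][200:800])
hsv=cv2.cvtColor(im,cv2.COLOR_BGR2HSV)
m=cv2.inRange(hsv,(2,150,90),(14,255,255))
n,l,st,ce=cv2.connectedComponentsWithStats(m)
for i in range(1,n):
    if st[i,4]>15: print(st[i],ce[i].round(1))
E
```

```text
[ 361   72   53   50 1348] [386.  96.]
[296 232   5  13  58] [298.2 238.1]
[334 232   5  12  54] [336.  237.5]
[474 323  13  18 115] [480.8 330.7]
```

View pics/w1c.png

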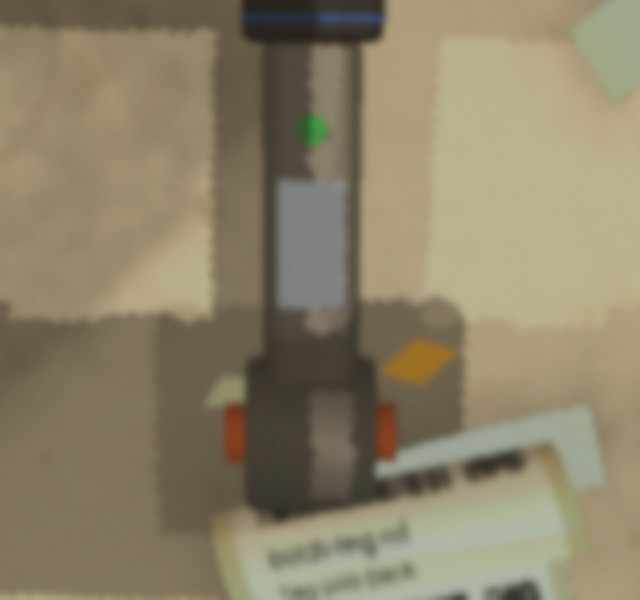

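```bash
python3 - <<'E'
from h import *
c=load('w1');t=load('top0');s=load('side0')
E=np.array(c['extrinsics']);print('cam',(-E[:3,:3].T@E[:3,3]).round(3),E[2,:3].round(3))
for z in(.022,.027):
    a,b=onz(c,298.2,238.1,z),onz(c,336,237.5,z);f=onz(c,319,92,z)
    print(z,a.round(4),b.round(4),((a+b)/2).round(4),np.linalg.norm(a-b),'foot',f.round(4))
    d=a-b;print('axis ang',np.degrees(np.arctan2(d[1],d[0])))
# mask-based orange centroid in top & side
for n,cc,r in(('top',t,(205,225,330,360)),('side',s,(225,250,295,320))):
    hsv=cv2.cvtColor(cc['color'],cv2.COLOR_BGR2HSV);m=cv2.inRange(hsv,(2,110,90),(16,255,255))
    mm=np.zeros_like(m);mm[r[0]:r[1],r[2]:r[3]]=m[r[0]:r[1],r[2]:r[3]]
    k,l,st,ce=cv2.connectedComponentsWithStats(mm)
    for i in range(1,k): print(n,st[i],ce[i].round(1))
E
```

```text
cam [ 0.455 -0.12   0.426] [ 0.243 -0.106 -0.964]
0.022 [ 0.5469 -0.1817  0.022 ] [ 0.5631 -0.1422  0.022 ] [ 0.555 -0.162  0.022] 0.0427570892116494 foot [ 0.4128 -0.099   0.022 ]
axis ang -112.24388969466892
0.027 [ 0.5457 -0.181   0.027 ] [ 0.5617 -0.1419  0.027 ] [ 0.5537 -0.1614  0.027 ] 0.04222750231762641 foot [ 0.4133 -0.0993  0.027 ]
axis ang -112.243889694669
top [338 215   2   4   5] [338.8 216.8]
top [349 216   2   4   8] [349.5 217.5]
side [304 234   5   6  22] [306.1 236.5]
```

```bash
python3 - <<'E'
from h import *
c=load('w1');t=load('top0');s=load('side0')
print(onz(t,344.15,217.2,.027), tri([ray(c,317.1,237.8),ray(t,344.15,217.2)]))
print('left',tri([ray(c,336.,237.5),ray(s,306.1,236.5)]),tri([ray(c,336.,237.5),ray(t,338.8,216.8)]))
# shaft axis from wrist: edges of foot corners / shaft mid
for p in ((318.2,110),(318,130),(317.5,190),(317.2,238)): print(onz(c,*p,.03).round(4))
E
```

```text
[ 0.55027148 -0.15797829  0.027     ] (array([ 0.58194425, -0.17383416, -0.08941151]), [np.float64(0.0006680876585523746), np.float64(0.0006680876585524237)])
left (array([ 0.56297693, -0.14241515,  0.01935711]), [np.float64(0.0007746912358515167), np.float64(0.000774691235851485)]) (array([ 0.57136298, -0.1441975 , -0.01426042]), [np.float64(0.0013548241689410002), np.float64(0.0013548241689408033)])
[ 0.4294 -0.107   0.03  ]
[ 0.4475 -0.115   0.03  ]
[ 0.5044 -0.1399  0.03  ]
[ 0.5532 -0.1611  0.03  ]
```

```bash
python3 -m inch '[{"dx":15,"dy":-5,"dz":-40,"wx":0,"wy":0,"wz":0,"fingers":-1},{"dx":14,"dy":-5.5,"dz":-40,"wx":0,"wy":0,"wz":0,"fingers":-1},{"dx":0,"dy":0,"dz":-38,"wx":0,"wy":0,"wz":0,"fingers":-0.4},{"dx":0,"dy":0,"dz":0,"wx":0,"wy":0,"wz":0,"fingers":-0.4},{"dx":0,"dy":0,"dz":0,"wx":0,"wy":0,"wz":0,"fingers":-0.4}]'
python3 - <<'E'
from h import *
c=snap('wrist','w2');im=c['color']
hsv=cv2.cvtColor(im,cv2.COLOR_BGR2HSV)
m=cv2.inRange(hsv,(2,150,90),(14,255,255))
n,l,st,ce=cv2.connectedComponentsWithStats(m)
for i in range(1,n):
    if st[i,4]>15: print(st[i],ce[i].round(1),onz(c,*ce[i],.027).round(4))
print(manip.read_state()['position'])
E
```

```text
time: 2.92
position: [0.5546, -0.1615, 0.112]
eef_rot: [0.633, 3.075, -0.001]
contact_force: [0.9, 0.4, 0.5]
gripper_width: 0.0682
[ 379    0   78   69 2928] [416.4  30.5] [ 0.4443 -0.0376  0.027 ]
[286 227   7  20 129] [289.1 236.5] [ 0.5455 -0.1807  0.027 ]
[340 226   7  20 121] [342.7 235.7] [ 0.5616 -0.1415  0.027 ]
[ 0.55531355 -0.16155384  0.11283062]
```

View pics/w2.png

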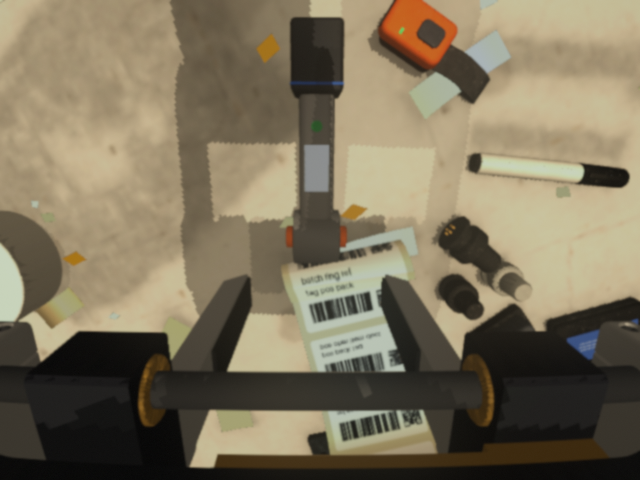

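```bash
python3 -m inch '[{"dx":-2.5,"dy":0.5,"dz":-25,"wx":0,"wy":0,"wz":0,"fingers":-0.25},{"dx":0,"dy":0,"dz":-25,"wx":0,"wy":0,"wz":0,"fingers":-0.25},{"dx":0,"dy":0,"dz":0,"wx":0,"wy":0,"wz":0,"fingers":-0.25},{"dx":0,"dy":0,"dz":0,"wx":0,"wy":0,"wz":0,"fingers":-0.25}]'
python3 - <<'E'
from h import *
c=snap('wrist','w3');im=c['color']
hsv=cv2.cvtColor(im,cv2.COLOR_BGR2HSV)
m=cv2.inRange(hsv,(2,150,90),(14,255,255))
n,l,st,ce=cv2.connectedComponentsWithStats(m)
for i in range(1,n):
    if st[i,4]>15: print(st[i],ce[i].round(1),onz(c,*ce[i],.027).round(4))
print(manip.read_state()['position'])
E
```

```text
time: 3.48
position: [0.5532, -0.1606, 0.0628]
eef_rot: [0.631, 3.074, -0.001]
contact_force: [0.1, -0.3, 0.2]
gripper_width: 0.0589
[ 392    0   97   57 2881] [440.1  23.3] [ 0.4514 -0.0392  0.027 ]
[345 245   7  24 155] [347.8 256.5] [ 0.5613 -0.1411  0.027 ]
[280 246   8  24 182] [283.6 257.5] [ 0.5452 -0.1805  0.027 ]
[ 0.55332995 -0.16067056  0.06288829]
```

View pics/w3.png

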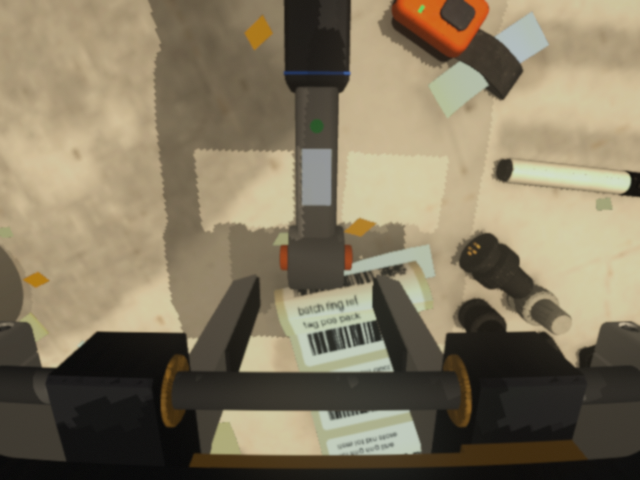

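```bash
python3 - <<'E'
from h import *
a,b,c=load('w1'),load('w2'),load('w3')
print('L',tri([ray(a,336,237.5),ray(b,342.7,235.7),ray(c,347.8,256.5)])[0].round(4),'R',tri([ray(a,298.2,238.1),ray(b,289.1,236.5),ray(c,283.6,257.5)])[0].round(4))
E
python3 -m inch '[{"dx":0,"dy":0,"dz":-20,"wx":0,"wy":0,"wz":0,"fingers":-0.25},{"dx":0,"dy":0,"dz":-12,"wx":0,"wy":0,"wz":0,"fingers":-0.25},{"dx":0,"dy":0,"dz":-8,"wx":0,"wy":0,"wz":0,"fingers":-0.25},{"dx":0,"dy":0,"dz":0,"wx":0,"wy":0,"wz":0,"fingers":-0.25},{"dx":0,"dy":0,"dz":0,"wx":0,"wy":0,"wz":0,"fingers":-0.25}]'
python3 - <<'E'
from h import *
snap('wrist','w4')
E
```

```text
L [ 0.5625 -0.1416  0.0237] R [ 0.547  -0.1819  0.0207]
time: 4.15
position: [0.5521, -0.1601, 0.021]
eef_rot: [0.631, 3.077, -0.0]
contact_force: [0.3, 0.5, -0.3]
gripper_width: 0.059
```

View pics/w4.png

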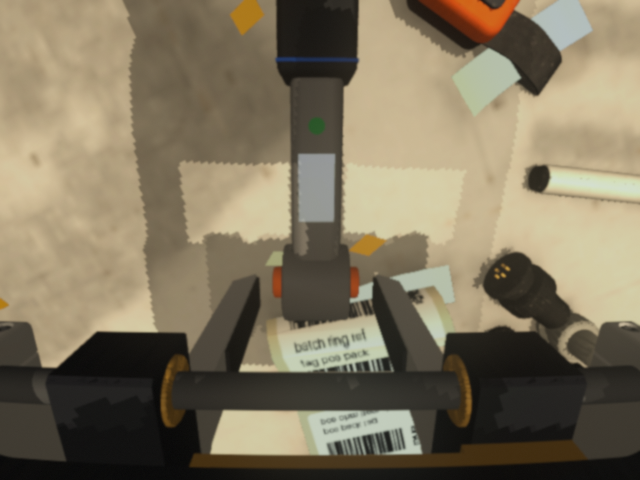

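```bash
python3 - <<'E'
from h import *
c=load('w4');p=manip.read_state()['position'];print(p)
for z in (.022,.027,.031): print(proj(c,[p[0],p[1],z]), onz(c,319.5-3,282,z).round(4))
print(proj(c,[p[0],p[1],.002]))
im=c['color'];hsv=cv2.cvtColor(im,cv2.COLOR_BGR2HSV)
m=cv2.inRange(hsv,(2,150,90),(14,255,255))
n,l,st,ce=cv2.connectedComponentsWithStats(m)
for i in range(1,n):
    if st[i,4]>15: print(st[i],ce[i].round(1),onz(c,*ce[i],.027).round(4))
E
```

```text
[ 0.55219962 -0.16008697  0.02114402]
(np.float64(315.9008176914265), np.float64(277.1616175945385)) [ 0.555  -0.1609  0.022 ]
(np.float64(315.89407423203477), np.float64(280.4366150728533)) [ 0.5532 -0.1601  0.027 ]
(np.float64(315.8884462126634), np.float64(283.16881248364587)) [ 0.5517 -0.1595  0.031 ]
(np.float64(315.92494514951795), np.float64(265.4324278109117))
[ 423    0   97   42 2226] [475.2  15.9] [ 0.459 -0.038  0.027]
[273 267   9  30 254] [277.1 281.7] [ 0.5444 -0.1802  0.027 ]
[350 267   9  30 240] [353.7 281.6] [ 0.5611 -0.141   0.027 ]
```

```bash
python3 -m inch '[{"dx":0.7,"dy":-0.4,"dz":0,"wx":0,"wy":0,"wz":0,"fingers":0.4},{"dx":0,"dy":0,"dz":0,"wx":0,"wy":0,"wz":0,"fingers":0.4},{"dx":0,"dy":0,"dz":0,"wx":0,"wy":0,"wz":0,"fingers":0.4},{"dx":0,"dy":0,"dz":0,"wx":0,"wy":0,"wz":0,"fingers":0.4},{"dx":0,"dy":0,"dz":0,"wx":0,"wy":0,"wz":0,"fingers":0.4},{"dx":0,"dy":0,"dz":0,"wx":0,"wy":0,"wz":0,"fingers":0.4}]'
python3 - <<'E'
from h import *
snap('wrist','w5')
E
```

```text
time: 4.95
position: [0.5525, -0.1603, 0.0207]
eef_rot: [0.631, 3.077, -0.0]
contact_force: [-0.5, -0.1, 1.3]
gripper_width: 0.0353
```

View pics/w5.png

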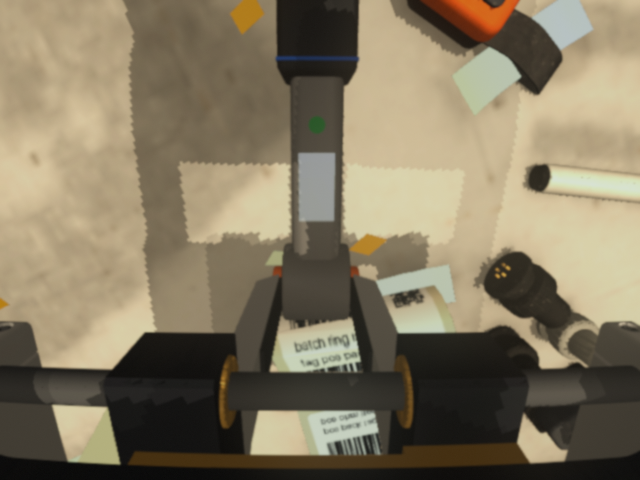

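```bash
python3 - <<'E'
from h import *
a=load('w5')['color'][240:340,240:400];b=load('w4')['color'][240:340,240:400]
cv2.imwrite('pics/c5.png',np.vstack([cv2.resize(x,(480,300),interpolation=cv2.INTER_CUBIC) for x in(b,a)]))
E
```

```text
(no output)
```

View pics/c5.png

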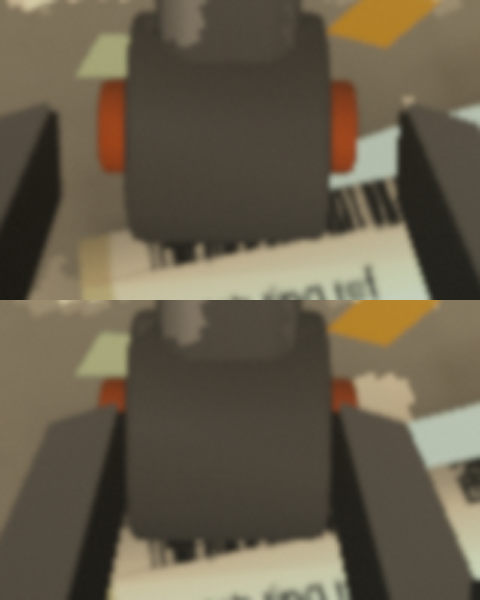

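```bash
python3 - <<'E'
from h import *
print(manip.tip_extent,[x for x in dir(manip) if x[0]!='_'])
c=load('w4');o,d=ray(c,258.5,276);o2,d2=ray(c,373,276)
E=np.array(c['extrinsics'])
for D in (.185,.19,.195,.2):
    k=D/(E[2,:3]@d);print(D,(o+k*d).round(4),(o2+D/(E[2,:3]@d2)*d2).round(4),np.linalg.norm(o+k*d-o2-D/(E[2,:3]@d2)*d2))
s=snap('side','s5');cv2.imwrite('pics/s5c.png',cv2.resize(s['color'][130:280,230:430],(800,600),interpolation=cv2.INTER_CUBIC))
E
```

```text
0.019 ['Unreachable', 'camera', 'hand_in', 'read_state', 'tip_extent']
0.185 [ 0.5322 -0.1828  0.0449] [ 0.5547 -0.13    0.0449] 0.05742942839554298
0.19 [ 0.5335 -0.1842  0.0402] [ 0.5567 -0.13    0.0402] 0.05898157510893602
0.195 [ 0.5349 -0.1857  0.0356] [ 0.5587 -0.13    0.0355] 0.06053372182232908
0.2 [ 0.5362 -0.1871  0.0309] [ 0.5606 -0.13    0.0308] 0.062085868535722136
```

View pics/s5c.png

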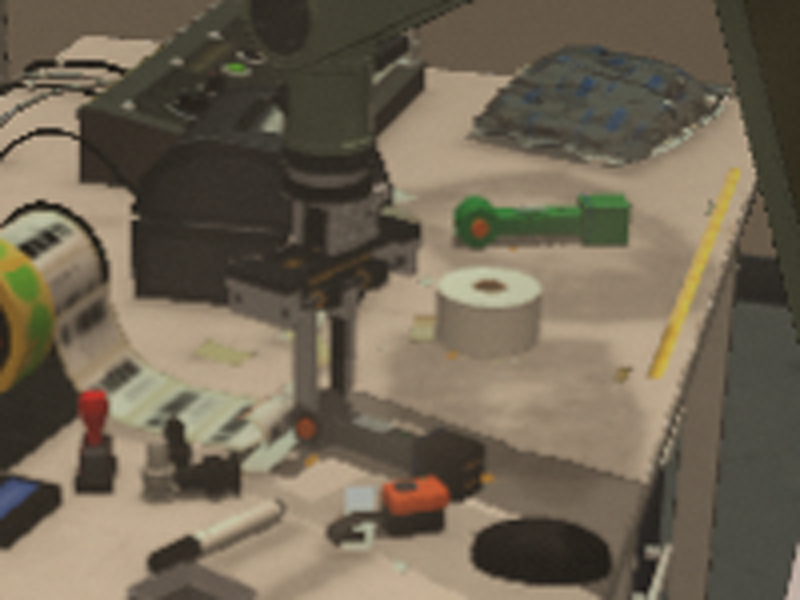

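```bash
python3 - <<'E'
from h import *
s=load('s5')
cv2.imwrite('pics/s5d.png',cv2.resize(s['color'][195:255,280:340],(600,600),interpolation=cv2.INTER_CUBIC))
for v in (230,232,234,236):
  o,d=ray(s,306.2,v);print(v,(o+d*((-.1325-o[1])/d[1])).round(4))
print('expected button px',proj(s,[.5625,-.1385,.022]))
E
```

```text
230 [ 0.5593 -0.1325  0.0477]
232 [ 0.5592 -0.1325  0.0405]
234 [ 0.5592 -0.1325  0.0332]
236 [ 0.5591 -0.1325  0.0259]
expected button px (np.float64(305.6945701412307), np.float64(236.2111794893707))
```

View pics/s5d.png

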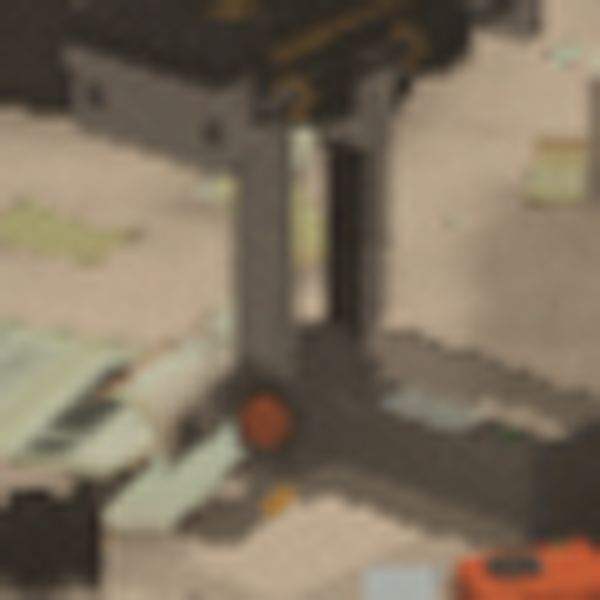

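The wrist and side views agree that the fingertips stand about 38 mm above the bench, not 2 mm. The fingers clamped the head above the buttons, so the TCP height reading is about 36 mm too low relative to the real tips. I'll open and go lower, watching the force.

```bash
python3 -m inch '[{"dx":0,"dy":0,"dz":0,"wx":0,"wy":0,"wz":0,"fingers":-0.25},{"dx":0,"dy":0,"dz":0,"wx":0,"wy":0,"wz":0,"fingers":-0.25},{"dx":0,"dy":0,"dz":0,"wx":0,"wy":0,"wz":0,"fingers":-0.25},{"dx":0,"dy":0,"dz":0,"wx":0,"wy":0,"wz":0,"fingers":-0.25},{"dx":0,"dy":0,"dz":-10,"wx":0,"wy":0,"wz":0,"fingers":-0.25},{"dx":0,"dy":0,"dz":-8,"wx":0,"wy":0,"wz":0,"fingers":-0.25},{"dx":0,"dy":0,"dz":0,"wx":0,"wy":0,"wz":0,"fingers":-0.25},{"dx":0,"dy":0,"dz":0,"wx":0,"wy":0,"wz":0,"fingers":-0.25}]'
python3 - <<'E'
from h import *
w=snap('wrist','w6');s=snap('side','s6')
cv2.imwrite('pics/s6c.png',np.hstack([cv2.resize(s['color'][195:255,280:340],(400,400),interpolation=cv2.INTER_CUBIC),cv2.resize(w['color'][220:380,240:400],(400,400),interpolation=cv2.INTER_CUBIC)]))
E
```

```text
time: 6.05
position: [0.5523, -0.1602, 0.0023]
eef_rot: [-0.631, -3.077, -0.0]
contact_force: [0.4, -0.3, 0.3]
gripper_width: 0.0586
```

View pics/s6c.png

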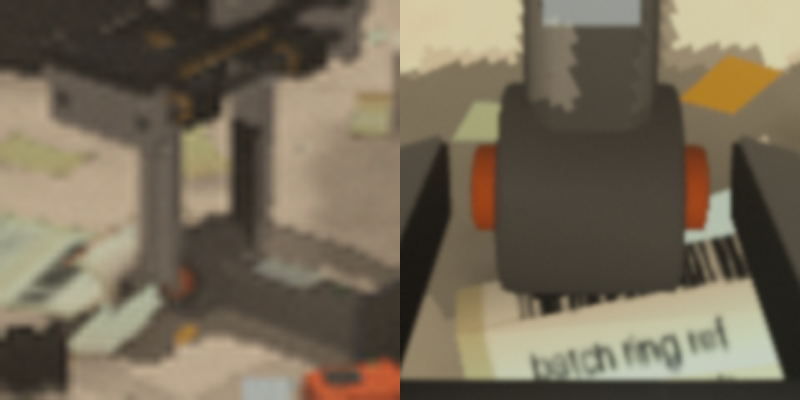

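```bash
python3 -m inch '[{"dx":0,"dy":0,"dz":-6,"wx":0,"wy":0,"wz":0,"fingers":-0.25},{"dx":0,"dy":0,"dz":-5,"wx":0,"wy":0,"wz":0,"fingers":-0.25},{"dx":0,"dy":0,"dz":-4,"wx":0,"wy":0,"wz":0,"fingers":-0.25},{"dx":0,"dy":0,"dz":0,"wx":0,"wy":0,"wz":0,"fingers":-0.25},{"dx":0,"dy":0,"dz":0,"wx":0,"wy":0,"wz":0,"fingers":-0.25}]'
python3 - <<'E'
from h import *
w=snap('wrist','w7');s=snap('side','s7')
cv2.imwrite('pics/s7c.png',np.hstack([cv2.resize(s['color'][195:255,280:340],(400,400),interpolation=cv2.INTER_CUBIC),cv2.resize(w['color'][220:380,240:400],(400,400),interpolation=cv2.INTER_CUBIC)]))
E
```

```text
time: 6.78
position: [0.5524, -0.1603, -0.0124]
eef_rot: [0.631, 3.077, -0.0]
contact_force: [0.5, 0.7, 0.3]
gripper_width: 0.0589
```

View pics/s7c.png

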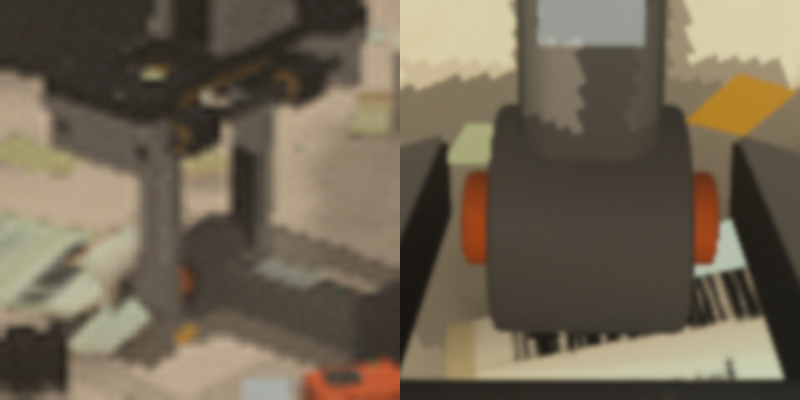

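```bash
python3 - <<'E'
from h import *
s=load('s7');w=load('w7')
c=np.array([.5524,-.1603]);yd=np.array([.395,.918]);xd=np.array([.918,-.395])
for off in(-.003,0,.003,.006):
  q=c+.0415*yd+off*xd
  print(off,[np.round(proj(s,[*(q+e*xd),.02]),1) for e in(-.008,.008)],'tip row',[np.round(proj(s,[*q,z])[1],1) for z in(0,.004,.008)])
im=w['color'];hsv=cv2.cvtColor(im,cv2.COLOR_BGR2HSV)
m=cv2.inRange(hsv,(2,150,90),(14,255,255))
n,l,st,ce=cv2.connectedComponentsWithStats(m)
P=[]
for i in range(1,n):
    if 40<st[i,4]<1000: P.append(onz(w,*ce[i],.029));print(st[i],ce[i].round(1),P[-1].round(4))
h=np.mean(P,0);print('head',h,'btn side px',proj(s,[*(h[:2]+.024*yd),.022]))
o=(h[:2]-c);print('along x',o@xd,'along y',o@yd)
E
```

```text
-0.003 [array([305.1, 239.5]), array([301.3, 238.1])] tip row [np.float64(244.3), np.float64(243.2), np.float64(242.1)]
0 [array([304.4, 239.2]), array([300.6, 237.9])] tip row [np.float64(244.0), np.float64(242.9), np.float64(241.8)]
0.003 [array([303.6, 239. ]), array([299.9, 237.6])] tip row [np.float64(243.7), np.float64(242.6), np.float64(241.6)]
0.006 [array([302.9, 238.7]), array([299.2, 237.3])] tip row [np.float64(243.5), np.float64(242.4), np.float64(241.3)]
[486   0  60  21 777] [517.3   7.5] [ 0.4667 -0.0385  0.029 ]
[265 289  10  37 346] [269.7 307.1] [ 0.5434 -0.1796  0.029 ]
[357 289  11  36 324] [361.4 306.7] [ 0.5598 -0.1405  0.029 ]
head [ 0.52329523 -0.11954769  0.029     ] btn side px (np.float64(310.9930809752885), np.float64(242.5202297458314))
along x -0.042815342797786655 along y 0.025914239865970443
```

```bash
python3 -m inch '[{"dx":0,"dy":0,"dz":0,"wx":0,"wy":0,"wz":0,"fingers":0.4},{"dx":0,"dy":0,"dz":0,"wx":0,"wy":0,"wz":0,"fingers":0.4},{"dx":0,"dy":0,"dz":0,"wx":0,"wy":0,"wz":0,"fingers":0.4},{"dx":0,"dy":0,"dz":0,"wx":0,"wy":0,"wz":0,"fingers":0.4},{"dx":0,"dy":0,"dz":0,"wx":0,"wy":0,"wz":0,"fingers":0.4},{"dx":0,"dy":0,"dz":0,"wx":0,"wy":0,"wz":0,"fingers":0.4}]'
python3 - <<'E'
from h import *
w=snap('wrist','w8');s=snap('side','s8')
cv2.imwrite('pics/s8c.png',np.hstack([cv2.resize(s['color'][195:255,280:340],(400,400),interpolation=cv2.INTER_CUBIC),cv2.resize(w['color'][220:380,240:400],(400,400),interpolation=cv2.INTER_CUBIC)]))
E
```

```text
time: 7.62
position: [0.5525, -0.1603, -0.0123]
eef_rot: [0.632, 3.077, 0.0]
contact_force: [0.5, 0.4, 1.4]
gripper_width: 0.0355
```

View pics/s8c.png

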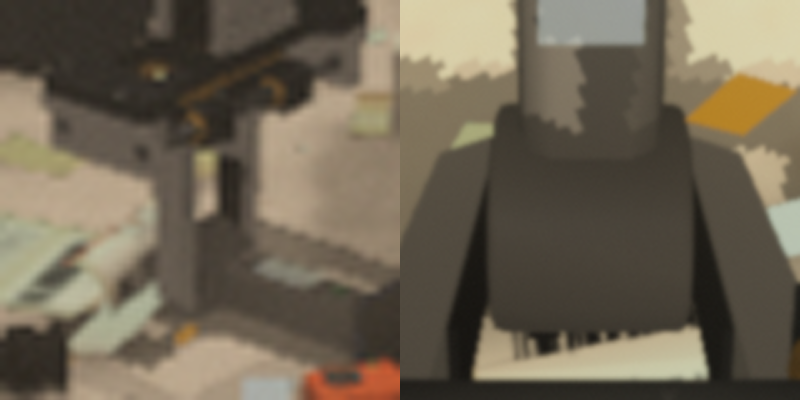

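```bash
python3 -m inch '[{"dx":0,"dy":0,"dz":10,"wx":0,"wy":0,"wz":0,"fingers":0.4},{"dx":0,"dy":0,"dz":20,"wx":0,"wy":0,"wz":0,"fingers":0.4},{"dx":0,"dy":0,"dz":30,"wx":0,"wy":0,"wz":0,"fingers":0.4},{"dx":0,"dy":0,"dz":40,"wx":0,"wy":0,"wz":0,"fingers":0.4},{"dx":0,"dy":0,"dz":40,"wx":0,"wy":0,"wz":0,"fingers":0.4},{"dx":0,"dy":0,"dz":40,"wx":0,"wy":0,"wz":0,"fingers":0.4},{"dx":0,"dy":0,"dz":30,"wx":0,"wy":0,"wz":0,"fingers":0.4},{"dx":0,"dy":0,"dz":15,"wx":0,"wy":0,"wz":0,"fingers":0.4},{"dx":0,"dy":0,"dz":10,"wx":0,"wy":0,"wz":0,"fingers":0.4},{"dx":0,"dy":0,"dz":0,"wx":0,"wy":0,"wz":0,"fingers":0.4}]'
python3 - <<'E'
from h import *
w=snap('wrist','w9');s=snap('side','s9')
cv2.imwrite('pics/s9c.png',np.hstack([cv2.resize(s['color'][120:240,260:380],(400,400),interpolation=cv2.INTER_CUBIC),cv2.resize(w['color'][:,80:560],(400,400),interpolation=cv2.INTER_CUBIC)]))
E
```

```text
time: 8.98
position: [0.5522, -0.1602, 0.2222]
eef_rot: [-0.631, -3.077, -0.0]
contact_force: [-0.1, 0.1, -2.7]
gripper_width: 0.0358
```

View pics/s9c.png

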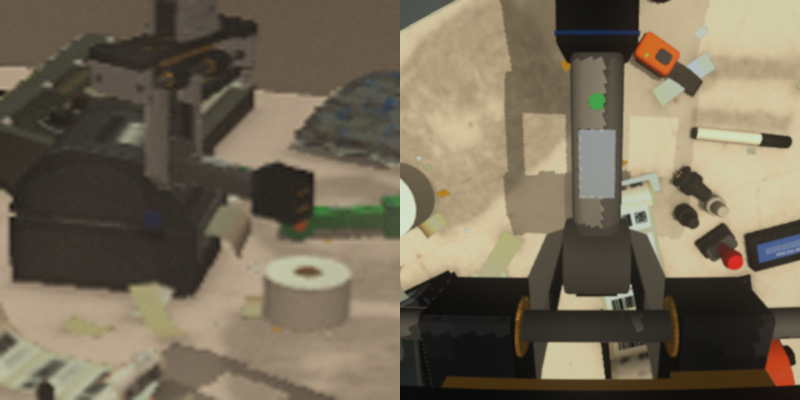

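```bash
python3 -m inch '[{"dx":0,"dy":0,"dz":0,"wx":0,"wy":0,"wz":0,"fingers":0.2},{"dx":0,"dy":0,"dz":0,"wx":0,"wy":0,"wz":0,"fingers":0.14},{"dx":0,"dy":0,"dz":0,"wx":0,"wy":0,"wz":0,"fingers":0.12},{"dx":0,"dy":0,"dz":0,"wx":0,"wy":0,"wz":0,"fingers":0.12},{"dx":0,"dy":0,"dz":0,"wx":0,"wy":0,"wz":0,"fingers":0.12},{"dx":0,"dy":0,"dz":0,"wx":0,"wy":0,"wz":0,"fingers":0.12}]'
python3 - <<'E'
from h import *
s=snap('side','s10')
cv2.imwrite('pics/s10c.png',cv2.resize(s['color'][120:240,260:380],(500,500),interpolation=cv2.INTER_CUBIC))
E
```

```text
time: 9.82
position: [0.5516, -0.1599, 0.2222]
eef_rot: [-0.631, -3.076, -0.001]
contact_force: [-1.5, 1.5, -2.5]
gripper_width: 0.0414
```

View pics/s10c.png

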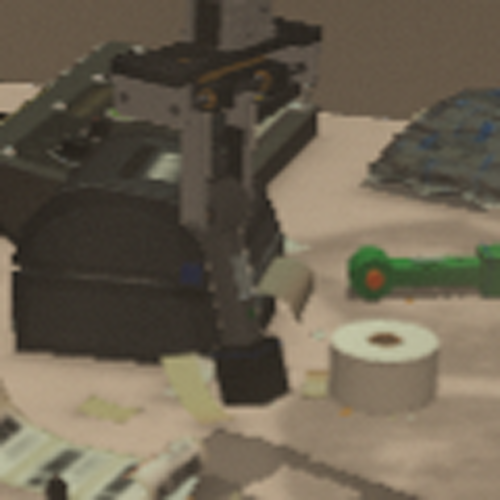

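```bash
for i in 1; do python3 -m inch '[{"dx":0,"dy":0,"dz":0,"wx":0,"wy":0,"wz":0,"fingers":0.12},{"dx":0,"dy":0,"dz":0,"wx":0,"wy":0,"wz":0,"fingers":0.12},{"dx":0,"dy":0,"dz":0,"wx":0,"wy":0,"wz":0,"fingers":0.12},{"dx":0,"dy":0,"dz":0,"wx":0,"wy":0,"wz":0,"fingers":0.12},{"dx":0,"dy":0,"dz":0,"wx":0,"wy":0,"wz":0,"fingers":0.12},{"dx":0,"dy":0,"dz":0,"wx":0,"wy":0,"wz":0,"fingers":0.12},{"dx":0,"dy":0,"dz":0,"wx":0,"wy":0,"wz":0,"fingers":0.12},{"dx":0,"dy":0,"dz":0,"wx":0,"wy":0,"wz":0,"fingers":0.12},{"dx":0,"dy":0,"dz":0,"wx":0,"wy":0,"wz":0,"fingers":0.12},{"dx":0,"dy":0,"dz":0,"wx":0,"wy":0,"wz":0,"fingers":0.12}]'; done
python3 -m inch '[{"dx":0,"dy":0,"dz":0,"wx":0,"wy":0,"wz":0,"fingers":0.12},{"dx":0,"dy":0,"dz":0,"wx":0,"wy":0,"wz":0,"fingers":0.12},{"dx":0,"dy":0,"dz":0,"wx":0,"wy":0,"wz":0,"fingers":0.12},{"dx":0,"dy":0,"dz":0,"wx":0,"wy":0,"wz":0,"fingers":0.12},{"dx":0,"dy":0,"dz":0,"wx":0,"wy":0,"wz":0,"fingers":0.12},{"dx":0,"dy":0,"dz":0,"wx":0,"wy":0,"wz":0,"fingers":0.12},{"dx":0,"dy":0,"dz":0,"wx":0,"wy":0,"wz":0,"fingers":0.12},{"dx":0,"dy":0,"dz":0,"wx":0,"wy":0,"wz":0,"fingers":0.12},{"dx":0,"dy":0,"dz":0,"wx":0,"wy":0,"wz":0,"fingers":0.12},{"dx":0,"dy":0,"dz":0,"wx":0,"wy":0,"wz":0,"fingers":0.12}]'
python3 - <<'E'
from h import *
s=snap('side','s11');w=snap('wrist','w11')
cv2.imwrite('pics/s11c.png',np.hstack([cv2.resize(s['color'][120:240,260:380],(400,400),interpolation=cv2.INTER_CUBIC),cv2.resize(w['color'][:,80:560],(400,400),interpolation=cv2.INTER_CUBIC)]))
E
```

```text
time: 11.12
position: [0.5524, -0.1602, 0.2225]
eef_rot: [0.632, 3.077, -0.0]
contact_force: [-0.6, 0.3, -2.8]
gripper_width: 0.0416
time: 12.38
position: [0.5523, -0.1603, 0.2225]
eef_rot: [0.632, 3.077, 0.0]
contact_force: [0.2, 0.2, -2.4]
gripper_width: 0.0413
```

View pics/s11c.png

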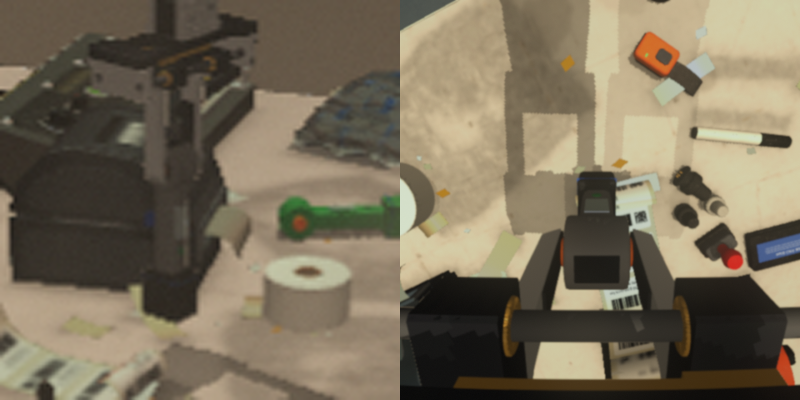

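```bash
python3 -m inch '[{"dx":0,"dy":0,"dz":0,"wx":0,"wy":0,"wz":0,"fingers":0.4},{"dx":0,"dy":0,"dz":0,"wx":0,"wy":0,"wz":0,"fingers":0.4},{"dx":0,"dy":0,"dz":0,"wx":0,"wy":0,"wz":0,"fingers":0.4},{"dx":0,"dy":0,"dz":0,"wx":0,"wy":0,"wz":0,"fingers":0.4},{"dx":0,"dy":0,"dz":0,"wx":0,"wy":0,"wz":0,"fingers":0.4}]'
python3 - <<'E'
from h import *
s=snap('side','s12');w=snap('wrist','w12')
cv2.imwrite('pics/s12c.png',np.hstack([cv2.resize(s['color'][150:225,290:340],(400,600),interpolation=cv2.INTER_CUBIC),cv2.resize(w['color'][180:380,230:400],(400,600),interpolation=cv2.INTER_CUBIC)]))
E
```

```text
time: 13.1
position: [0.5523, -0.1603, 0.2225]
eef_rot: [-0.632, -3.077, -0.0]
contact_force: [0.1, 0.0, -2.4]
gripper_width: 0.0359
```

View pics/s12c.png

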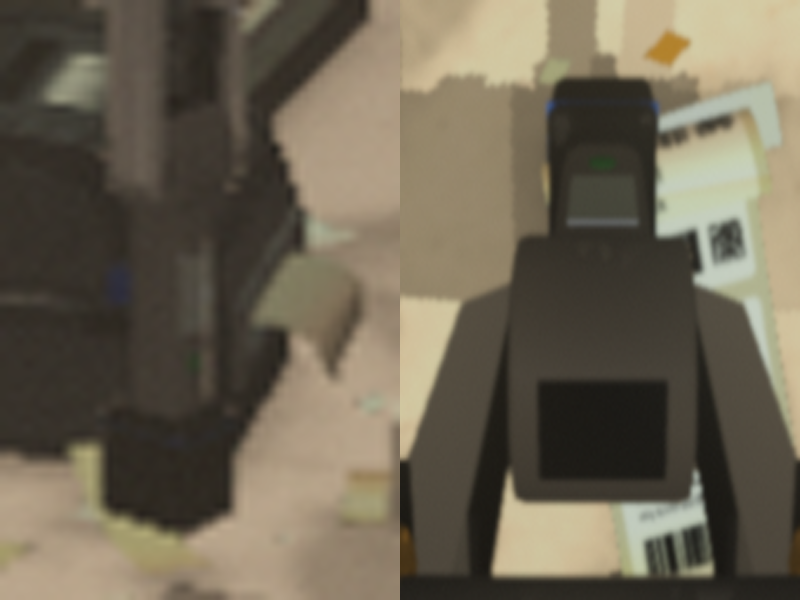

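```bash
python3 -m inch '[{"dx":-2,"dy":15,"dz":0,"wx":0,"wy":0,"wz":0,"fingers":0.4},{"dx":-3,"dy":30,"dz":0,"wx":0,"wy":0,"wz":0,"fingers":0.4},{"dx":-3,"dy":40,"dz":0,"wx":0,"wy":0,"wz":0,"fingers":0.4},{"dx":-3,"dy":45,"dz":0,"wx":0,"wy":0,"wz":0,"fingers":0.4},{"dx":-3,"dy":45,"dz":0,"wx":0,"wy":0,"wz":0,"fingers":0.4},{"dx":-3,"dy":40,"dz":0,"wx":0,"wy":0,"wz":0,"fingers":0.4},{"dx":-3,"dy":30,"dz":0,"wx":0,"wy":0,"wz":0,"fingers":0.4},{"dx":0,"dy":15,"dz":0,"wx":0,"wy":0,"wz":0,"fingers":0.4},{"dx":0,"dy":0,"dz":0,"wx":0,"wy":0,"wz":0,"fingers":0.4},{"dx":0,"dy":0,"dz":0,"wx":0,"wy":0,"wz":0,"fingers":0.4}]'
python3 - <<'E'
from h import *
w=snap('wrist','w13');t=snap('top','t13')
cv2.imwrite('pics/t13c.png',cv2.resize(t['color'][200:320,185:345],(800,600),interpolation=cv2.INTER_CUBIC))
E
```

```text
time: 14.45
position: [0.5325, 0.0989, 0.2225]
eef_rot: [0.633, 3.077, -0.001]
contact_force: [-0.0, 0.2, -3.3]
gripper_width: 0.0362
```

View pics/w13.png

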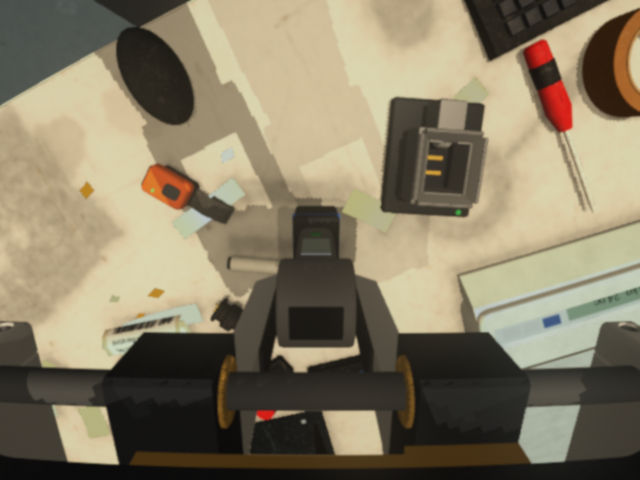

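View pics/t13c.png

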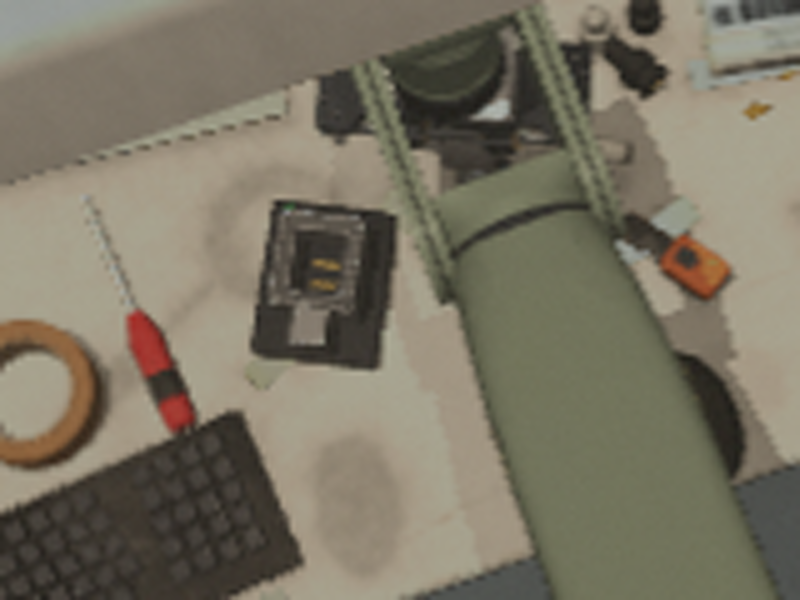

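```bash
python3 - <<'E'
from h import *
w=load('w13');cv2.imwrite('pics/w13c.png',cv2.resize(w['color'][85:235,370:510],(560,600),interpolation=cv2.INTER_CUBIC))
E
```

```text
(no output)
```

View pics/w13c.png

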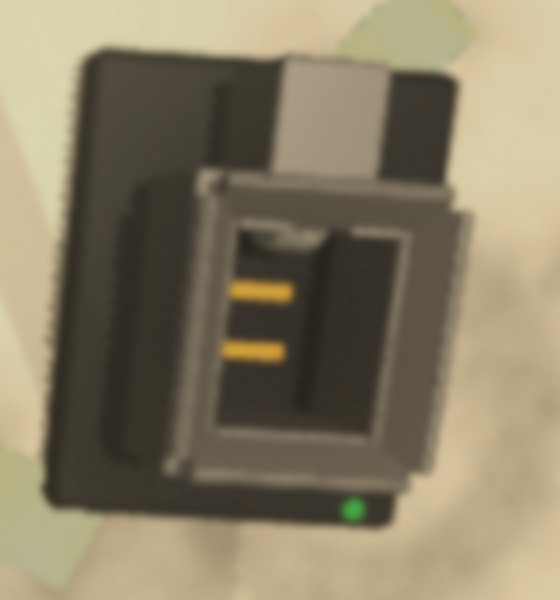

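```bash
cat > dock.py <<'E'
from h import *
def rep(c,name,pts,z,o,k):
    P=np.array([onz(c,o[0]+(u+.5)/k-.5,o[1]+(v+.5)/k-.5,z)[:2] for u,v in pts])
    TL,TR,BR,BL=P
    x=((TL+TR)-(BL+BR))/2;y=((TL+BL)-(TR+BR))/2
    f=lambda d:np.degrees(np.arctan2(d[1],d[0])).round(2)
    print(name,'c',P.mean(0).round(4),'vert',f(x),np.linalg.norm(x).round(4),'horiz',f(y),np.linalg.norm(y).round(4))
E
python3 - <<'E'
from dock import *
w=load('w13');o=(370,85)
rep(w,'inner62',[(235,222),(410,235),(372,437),(213,430)],.062,o,4)
rep(w,'base16',[(85,52),(457,75),(392,525),(45,500)],.016,o,4)
rep(w,'lip72',[(198,175),(470,210),(430,470),(170,470)],.072,o,4)
t=load('t13');o=(185,200)
rep(t,'base16',[(275,200),(397,213),(378,368),(252,352)],.016,o,5)
E
```

```text
inner62 c [0.5365 0.2337] vert 153.11 0.0489 horiz -115.97 0.041
base16 c [0.53   0.2347] vert 154.17 0.1194 horiz -116.39 0.0987
lip72 c [0.5357 0.2328] vert 154.52 0.0643 horiz -116.17 0.0636
base16 c [0.5284 0.2381] vert -25.52 0.1223 horiz 63.73 0.0975
```

```bash
python3 - <<'E'
from h import *
from scipy.spatial.transform import Rotation as R
w=load('w13');s=manip.read_state();p=s['position'];M=R.from_rotvec(s['eef_rot']).as_matrix();print(p,np.degrees(np.arctan2(M[1,1],M[0,1])),M[:,2])
im=w['color'];cv2.imwrite('pics/w13f.png',cv2.resize(im[195:355,270:360],(450,800)[0:2],interpolation=cv2.INTER_CUBIC)[:600])
y=M[:2,1];x=np.array([y[1],-y[0]])
for z in (.145,.15,.155):
  for e in (-.018,.018): print(z,np.round(proj(w,[*(p[:2]-.022*x+e*y),z]),1))
print('foot bottom edge',[np.round(proj(w,[*(p[:2]-.022*x+e*y),.102]),1) for e in(-.018,.018)])
E
```

```text
[0.53251665 0.09864765 0.222507  ] 66.71719562631137 [-5.04326088e-05 -3.63407920e-04 -9.99999933e-01]
0.145 [292.  212.3]
0.145 [339.6 212.3]
0.15 [291.6 213.6]
0.15 [340.  213.6]
0.155 [291.2 214.9]
0.155 [340.5 215. ]
foot bottom edge [array([295.2, 202.7]), array([336.6, 202.8])]
```

View pics/w13f.png

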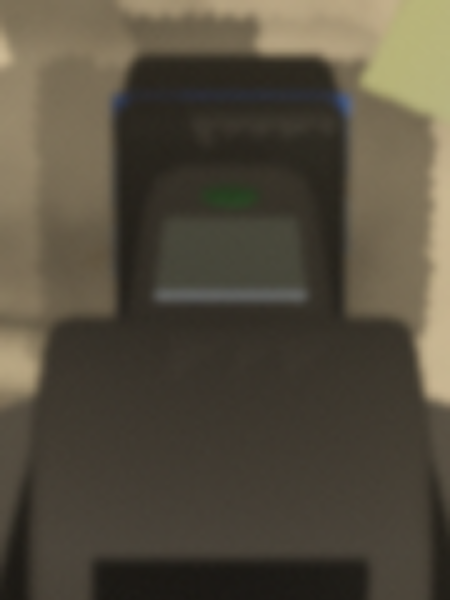

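```bash
python3 -m inch '[{"dx":-6,"dy":12,"dz":0,"wx":0,"wy":0,"wz":-0.02,"fingers":0.4},{"dx":-9,"dy":22,"dz":0,"wx":0,"wy":0,"wz":-0.027,"fingers":0.4},{"dx":-9,"dy":22,"dz":0,"wx":0,"wy":0,"wz":0,"fingers":0.4},{"dx":-5,"dy":11,"dz":0,"wx":0,"wy":0,"wz":0,"fingers":0.4},{"dx":0,"dy":0,"dz":0,"wx":0,"wy":0,"wz":0,"fingers":0.4},{"dx":0,"dy":0,"dz":0,"wx":0,"wy":0,"wz":0,"fingers":0.4}]'
python3 - <<'E'
from h import *
from scipy.spatial.transform import Rotation as R
w=snap('wrist','w14');cv2.imwrite('pics/w14c.png',cv2.resize(w['color'][130:280,280:480],(800,600),interpolation=cv2.INTER_CUBIC))
s=manip.read_state();M=R.from_rotvec(s['eef_rot']).as_matrix();print(s['position'],np.degrees(np.arctan2(M[1,1],M[0,1])))
E
```

```text
time: 15.3
position: [0.5038, 0.1659, 0.2226]
eef_rot: [0.705, 3.061, -0.001]
contact_force: [0.1, 0.4, -3.5]
gripper_width: 0.036
[0.50374867 0.16592682 0.22254258] 64.05751323220066
```

View pics/w14c.png

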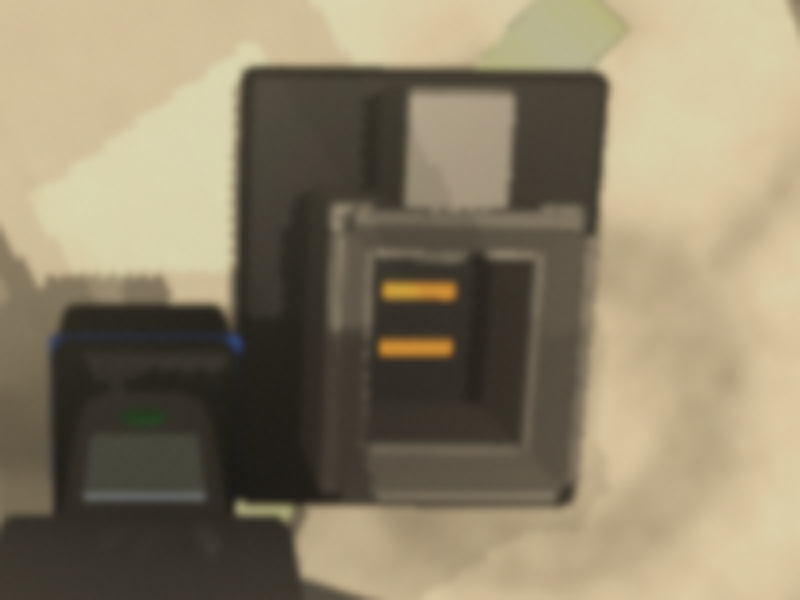

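```bash
python3 - <<'E'
from dock import *
w=load('w14');o=(280,130)
rep(w,'inner62',[(371,250),(543,254),(525,445),(366,442)],.062,o,4)
rep(w,'base16',[(243,68),(609,73),(574,505),(233,500)],.016,o,4)
rep(w,'lip72',[(330,205),(590,210),(574,500),(322,492)],.072,o,4)
s=load('side0');cv2.imwrite('pics/sd.png',cv2.resize(s['color'][262:320,245:315],(724,600),interpolation=cv2.INTER_CUBIC))
E
```

```text
inner62 c [0.5361 0.2344] vert 153.8 0.0484 horiz -116.99 0.0412
base16 c [0.5303 0.236 ] vert 153.81 0.1209 horiz -116.55 0.0983
lip72 c [0.535  0.2335] vert 154.9 0.071 horiz -117.27 0.0621
```

View pics/sd.png

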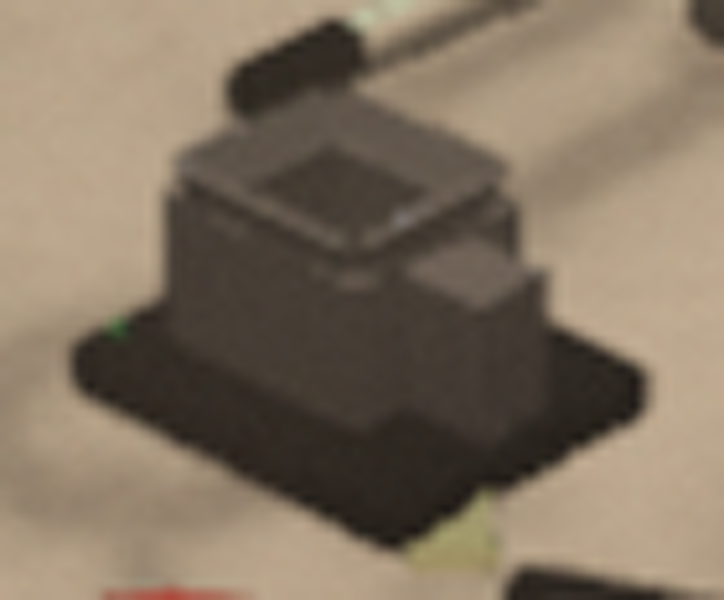

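```bash
python3 - <<'E'
from dock import *
a=load('w13');b=load('w14');s=load('side0')
f=lambda o,k,p:(o[0]+(p[0]+.5)/k-.5,o[1]+(p[1]+.5)/k-.5)
A=dict(TL=(235,222),TR=(410,235),BR=(372,437),BL=(213,430))
B=dict(TL=(371,250),TR=(543,254),BR=(525,445),BL=(366,442))
S=dict(TL=(428,190),TR=(355,237),BR=(257,190),BL=(330,147))
P=[]
for n in A:
    r=[ray(a,*f((370,85),4,A[n])),ray(b,*f((280,130),4,B[n])),ray(s,*f((245,262),10.34,S[n]))]
    p,e=tri(r);q,_=tri(r[1:]);P.append(p);print(n,p.round(4),np.round(e,4),q.round(4))
print(np.mean(P,0).round(4))
E
```

```text
TL [0.508  0.227  0.0601] [0.0027 0.0029 0.0055] [0.5093 0.2273 0.0603]
TR [0.5231 0.263  0.0644] [0.0007 0.0005 0.0009] [0.5226 0.2633 0.0647]
BR [0.5634 0.2404 0.0621] [0.0032 0.0034 0.0065] [0.5616 0.2409 0.0622]
BL [0.5499 0.2057 0.0569] [0.0012 0.0004 0.0015] [0.5493 0.2057 0.0569]
[0.5361 0.234  0.0609]
```

```bash
python3 -m inch '[{"dx":6,"dy":12,"dz":0,"wx":0,"wy":0,"wz":-0.007,"fingers":0.4},{"dx":10,"dy":22,"dz":0,"wx":0,"wy":0,"wz":0,"fingers":0.4},{"dx":10,"dy":22,"dz":0,"wx":0,"wy":0,"wz":0,"fingers":0.4},{"dx":6,"dy":12,"dz":0,"wx":0,"wy":0,"wz":0,"fingers":0.4},{"dx":0,"dy":0,"dz":0,"wx":0,"wy":0,"wz":0,"fingers":0.4},{"dx":0,"dy":0,"dz":0,"wx":0,"wy":0,"wz":0,"fingers":0.4}]'
python3 - <<'E'
from h import *
w=snap('wrist','w15');s=snap('side','s15')
cv2.imwrite('pics/s15c.png',np.hstack([cv2.resize(s['color'][200:320,230:310],(400,600),interpolation=cv2.INTER_CUBIC),cv2.resize(w['color'][130:280,270:370],(400,600),interpolation=cv2.INTER_CUBIC)]))
E
```

```text
time: 16.1
position: [0.5351, 0.2343, 0.2224]
eef_rot: [-0.715, -3.059, 0.001]
contact_force: [0.4, 0.4, -2.6]
gripper_width: 0.0361
```

View pics/s15c.png

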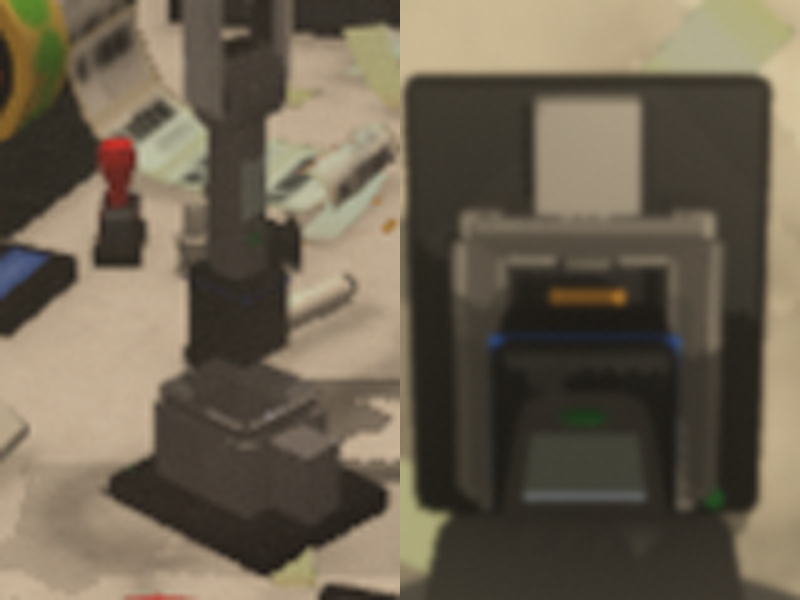

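```bash
python3 -m inch '[{"dx":1,"dy":0,"dz":-10,"wx":0,"wy":0,"wz":0,"fingers":0.4},{"dx":0,"dy":0,"dz":-12,"wx":0,"wy":0,"wz":0,"fingers":0.4},{"dx":0,"dy":0,"dz":-8,"wx":0,"wy":0,"wz":0,"fingers":0.4},{"dx":0,"dy":0,"dz":-5,"wx":0,"wy":0,"wz":0,"fingers":0.4},{"dx":0,"dy":0,"dz":0,"wx":0,"wy":0,"wz":0,"fingers":0.4},{"dx":0,"dy":0,"dz":0,"wx":0,"wy":0,"wz":0,"fingers":0.4}]'
python3 - <<'E'
from h import *
w=snap('wrist','w16');s=snap('side','s16')
cv2.imwrite('pics/s16c.png',np.hstack([cv2.resize(s['color'][200:320,230:310],(400,600),interpolation=cv2.INTER_CUBIC),cv2.resize(w['color'][130:280,270:370],(400,600),interpolation=cv2.INTER_CUBIC)]))
print(manip.read_state()['ft_torque'])
E
```

```text
time: 16.95
position: [0.5366, 0.2349, 0.1879]
eef_rot: [0.714, 3.059, 0.001]
contact_force: [0.2, -0.7, -3.0]
gripper_width: 0.0355
[ 0.03308449 -0.10382423 -0.03231541]
```

View pics/s16c.png

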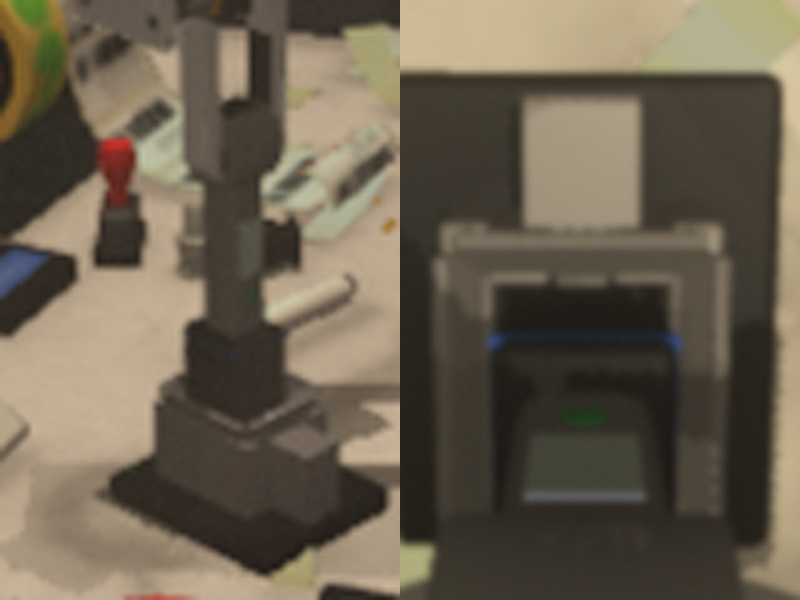

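```bash
python3 - <<'E'
from h import *
w=load('w16');p=manip.read_state()['position'][:2];print(p)
y=np.array([np.cos(np.radians(63.7)),np.sin(np.radians(63.7))]);x=np.array([y[1],-y[0]])
for v in (276,282,286):
    q=onz(w,270+584-0-400 if 0 else 270+(584-400)/4,130+v/4,.062)[:2]-p;print(v,q@x,q@y)
for u in (490,676):
    q=onz(w,270+(u-400)/4,130+330/4,.062)[:2]-p;print(u,q@x,q@y)
q=onz(w,270+(586-400)/4,130+341/4,.115)[:2]-p;print('foot band',q@x,q@y)
E
```

```text
[0.53673304 0.23485526]
276 -0.024254849638402784 9.398041714105194e-05
282 -0.02292105667734537 9.568513893813608e-05
286 -0.022030361875998057 9.682385873698962e-05
490 -0.012133259555624946 -0.020799340242927757
676 -0.012182630518254285 0.020571843884191775
foot band -0.020558579661041524 0.00046246915652859707
```

```bash
python3 -m inch '[{"dx":-0.5,"dy":-0.4,"dz":-5,"wx":0,"wy":0,"wz":0,"fingers":0.4},{"dx":0,"dy":0,"dz":-5,"wx":0,"wy":0,"wz":0,"fingers":0.4},{"dx":0,"dy":0,"dz":-5,"wx":0,"wy":0,"wz":0,"fingers":0.4},{"dx":0,"dy":0,"dz":-5,"wx":0,"wy":0,"wz":0,"fingers":0.4},{"dx":0,"dy":0,"dz":0,"wx":0,"wy":0,"wz":0,"fingers":0.4}]'
python3 -c "
from h import *;print(manip.read_state()['ft_torque'])"
```

```text
time: 17.68
position: [0.5453, 0.2364, 0.1846]
eef_rot: [0.708, 3.036, 0.017]
contact_force: [-5.9, -3.1, 43.8]
gripper_width: 0.0367
[-1.13413072  1.25564978 -0.04070365]
```

```bash
python3 -m inch '[{"dx":0,"dy":0,"dz":12,"wx":0,"wy":0,"wz":0,"fingers":0.4},{"dx":0,"dy":0,"dz":8,"wx":0,"wy":0,"wz":0,"fingers":0.4},{"dx":0,"dy":0,"dz":5,"wx":0,"wy":0,"wz":0,"fingers":0.4},{"dx":0,"dy":0,"dz":0,"wx":0,"wy":0,"wz":0,"fingers":0.4}]'
python3 - <<'E'
from h import *
w=snap('wrist','w17');s=snap('side','s17');snap('top','t17')
cv2.imwrite('pics/s17c.png',np.hstack([cv2.resize(s['color'][200:320,230:310],(400,600),interpolation=cv2.INTER_CUBIC),cv2.resize(w['color'][130:280,270:370],(400,600),interpolation=cv2.INTER_CUBIC)]))
print(manip.read_state()['ft_torque'],manip.read_state()['qpos'])
E
```

```text
time: 18.18
position: [0.5352, 0.2342, 0.1913]
eef_rot: [-0.714, -3.057, 0.002]
contact_force: [-0.2, -0.2, -2.8]
gripper_width: 0.036
[-0.01341391 -0.12001266 -0.02139415] [ 2.64321146e-01  2.24011944e-01  1.51078389e+00  2.53593243e-05
  1.40917998e+00 -8.47625527e-01]
```

View pics/s17c.png

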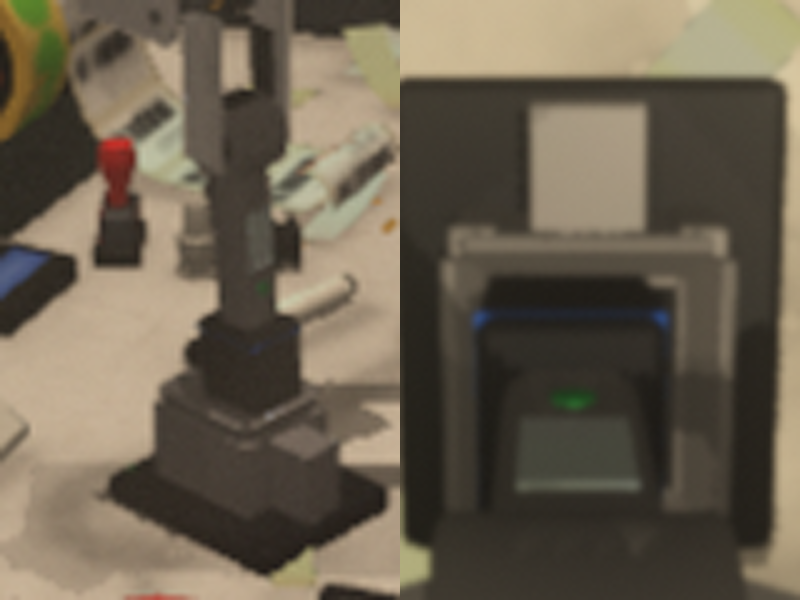

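View pics/w17.png

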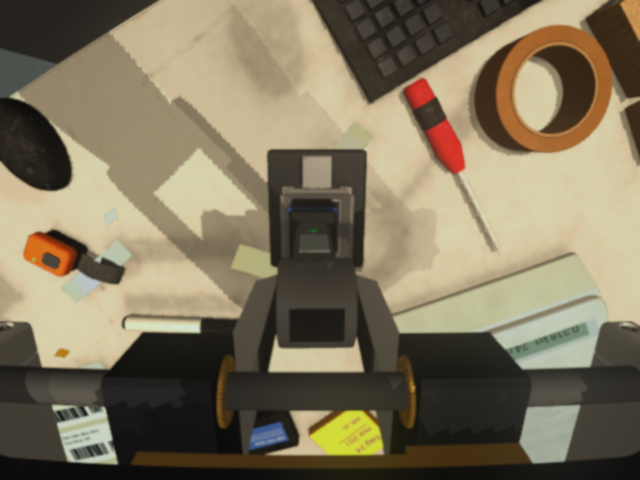

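View pics/s17.png

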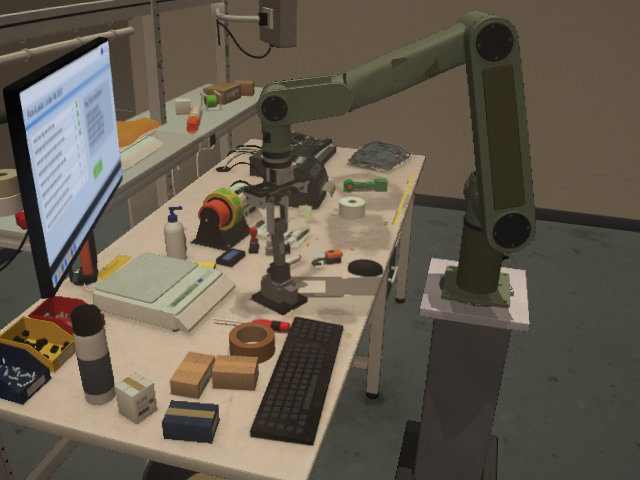

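The foot caught on the mouth at about z = 64 mm, and the push tilted the wand in the grip. I'll lift it, let it hang plumb again, and re-measure the fit before pressing.

```bash
python3 -m inch '[{"dx":0,"dy":0,"dz":12,"wx":0,"wy":0,"wz":0,"fingers":0.4},{"dx":0,"dy":0,"dz":15,"wx":0,"wy":0,"wz":0,"fingers":0.4},{"dx":-4,"dy":-9,"dz":10,"wx":0,"wy":0,"wz":0,"fingers":0.4},{"dx":-9,"dy":-18,"dz":0,"wx":0,"wy":0,"wz":0,"fingers":0.4},{"dx":-9,"dy":-18,"dz":0,"wx":0,"wy":0,"wz":0,"fingers":0.4},{"dx":-9,"dy":-18,"dz":0,"wx":0,"wy":0,"wz":0,"fingers":0.4},{"dx":0,"dy":0,"dz":0,"wx":0,"wy":0,"wz":0,"fingers":0.2},{"dx":0,"dy":0,"dz":0,"wx":0,"wy":0,"wz":0,"fingers":0.12},{"dx":0,"dy":0,"dz":0,"wx":0,"wy":0,"wz":0,"fingers":0.12},{"dx":0,"dy":0,"dz":0,"wx":0,"wy":0,"wz":0,"fingers":0.12}]'
python3 -m inch '[{"dx":0,"dy":0,"dz":0,"wx":0,"wy":0,"wz":0,"fingers":0.12},{"dx":0,"dy":0,"dz":0,"wx":0,"wy":0,"wz":0,"fingers":0.12},{"dx":0,"dy":0,"dz":0,"wx":0,"wy":0,"wz":0,"fingers":0.12},{"dx":0,"dy":0,"dz":0,"wx":0,"wy":0,"wz":0,"fingers":0.12},{"dx":0,"dy":0,"dz":0,"wx":0,"wy":0,"wz":0,"fingers":0.12},{"dx":0,"dy":0,"dz":0,"wx":0,"wy":0,"wz":0,"fingers":0.12},{"dx":0,"dy":0,"dz":0,"wx":0,"wy":0,"wz":0,"fingers":0.12},{"dx":0,"dy":0,"dz":0,"wx":0,"wy":0,"wz":0,"fingers":0.12},{"dx":0,"dy":0,"dz":0,"wx":0,"wy":0,"wz":0,"fingers":0.12},{"dx":0,"dy":0,"dz":0,"wx":0,"wy":0,"wz":0,"fingers":0.12}]'
python3 - <<'E'
from h import *
w=snap('wrist','w18');s=snap('side','s18')
cv2.imwrite('pics/s18c.png',np.hstack([cv2.resize(s['color'][180:320,250:330],(343,600),interpolation=cv2.INTER_CUBIC),cv2.resize(w['color'][160:310,260:360],(400,600),interpolation=cv2.INTER_CUBIC)]))
E
```

```text
time: 19.58
position: [0.505, 0.1718, 0.2294]
eef_rot: [-0.713, -3.059, -0.0]
contact_force: [-0.3, 0.1, -2.4]
gripper_width: 0.0416
time: 20.82
position: [0.5049, 0.1713, 0.2296]
eef_rot: [0.714, 3.059, 0.0]
contact_force: [0.1, -0.5, -3.2]
gripper_width: 0.0416
```

View pics/s18c.png

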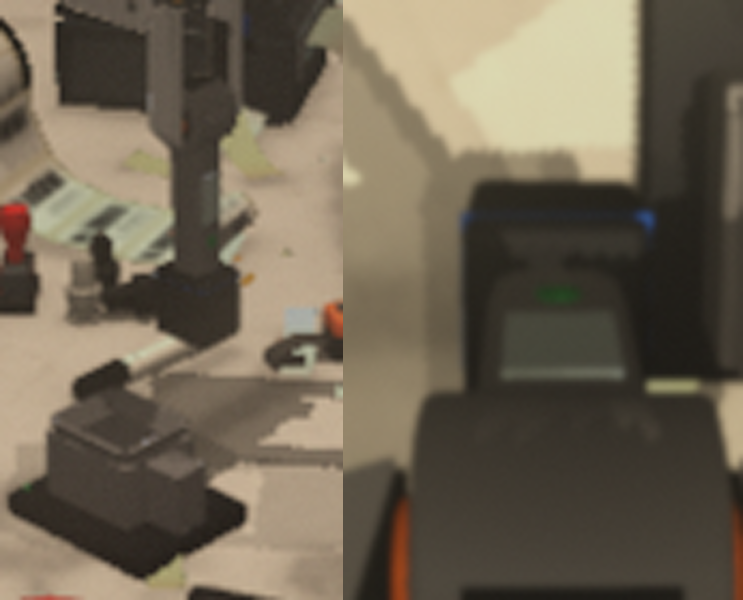

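```bash
python3 -m inch '[{"dx":0,"dy":0,"dz":0,"wx":0,"wy":0,"wz":0,"fingers":0.12},{"dx":0,"dy":0,"dz":0,"wx":0,"wy":0,"wz":0,"fingers":0.12},{"dx":0,"dy":0,"dz":0,"wx":0,"wy":0,"wz":0,"fingers":0.12},{"dx":0,"dy":0,"dz":0,"wx":0,"wy":0,"wz":0,"fingers":0.12},{"dx":0,"dy":0,"dz":0,"wx":0,"wy":0,"wz":0,"fingers":0.12},{"dx":0,"dy":0,"dz":0,"wx":0,"wy":0,"wz":0,"fingers":0.4},{"dx":0,"dy":0,"dz":0,"wx":0,"wy":0,"wz":0,"fingers":0.4},{"dx":0,"dy":0,"dz":0,"wx":0,"wy":0,"wz":0,"fingers":0.4},{"dx":0,"dy":0,"dz":0,"wx":0,"wy":0,"wz":0,"fingers":0.4},{"dx":0,"dy":0,"dz":0,"wx":0,"wy":0,"wz":0,"fingers":0.4}]'
python3 - <<'E'
from h import *
w=snap('wrist','w19');s=snap('side','s19')
cv2.imwrite('pics/w19c.png',cv2.resize(w['color'][130:280,280:480],(800,600),interpolation=cv2.INTER_CUBIC))
cv2.imwrite('pics/s19c.png',cv2.resize(s['color'][190:325,240:330],(400,600),interpolation=cv2.INTER_CUBIC))
E
```

```text
time: 22.18
position: [0.5048, 0.1714, 0.2296]
eef_rot: [-0.714, -3.059, -0.0]
contact_force: [-0.5, -0.0, -2.3]
gripper_width: 0.0361
```

View pics/w19c.png

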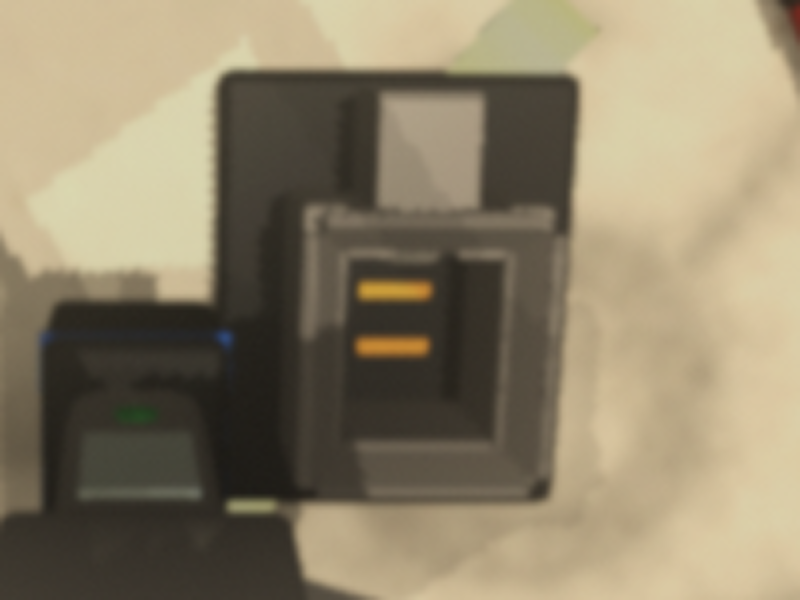

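View pics/s19c.png

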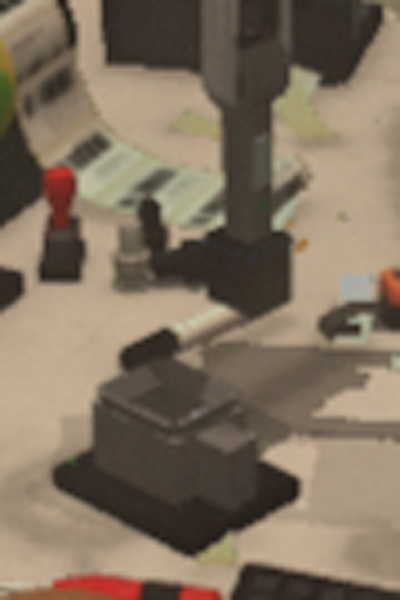

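```bash
python3 - <<'E'
from dock import *
y=np.array([np.cos(np.radians(63.7)),np.sin(np.radians(63.7))]);x=np.array([y[1],-y[0]])
tc={'w14':np.array([.50375,.16593,.2225]),'w19':np.array([.5048,.1714,.2296])}
g=lambda u,v:(280+(u+.5)/4-.5,130+(v+.5)/4-.5)
for n,(l,r,v),(bl,br,bv) in (('w14',(52,242,341),(64,228,308)),('w19',(42,233,338),(52,217,305))):
    w=load(n);t=tc[n];zb=t[2]+.0343-.107;z0=t[2]+.0343-.155
    for nm,z,a,b,vv in (('band',zb,l,r,v),('bottom',z0,bl,br,bv)):
        A=onz(w,*g(a,vv),z)[:2]-t[:2];B=onz(w,*g(b,vv),z)[:2]-t[:2]
        print(n,nm,'x',(A@x*1e3).round(2),(B@x*1e3).round(2),'y',(A@y*1e3).round(2),(B@y*1e3).round(2),'mid',((A+B)@y*500).round(2))
rep(load('w19'),'inner62',[(342,250),(513,253),(496,443),(340,440)],.062,(280,130),4)
E
python3 - <<'E'
from h import *
for n,b in(('w14',None),('w19',None)):
    im=load(n)['color'];g=cv2.cvtColor(im,cv2.COLOR_BGR2HSV);m=cv2.inRange(g,(105,120,60),(130,255,255))
    ys,xs=np.nonzero(m[190:235,270:360]);print(n,xs.min()+270,xs.max()+270,ys.min()+190,ys.max()+190,len(xs), np.median(ys)+190)
E
```

```text
w14 band x -20.67 -20.94 y -17.5 17.87 mid 0.18
w14 bottom x -18.18 -18.45 y -17.88 17.87 mid -0.01
w19 band x -21.35 -21.4 y -19.2 16.32 mid -1.44
w19 bottom x -18.98 -19.02 y -20.33 15.6 mid -2.36
inner62 c [0.536  0.2341] vert 153.72 0.0489 horiz -117.21 0.0414
w14 337 339 214 216 7 215.0
w19 335 337 213 215 8 214.0
```

```bash
python3 -m inch '[{"dx":5,"dy":11,"dz":0,"wx":0.0134,"wy":-0.0066,"wz":0,"fingers":0.4},{"dx":10,"dy":21,"dz":0,"wx":0,"wy":0,"wz":0,"fingers":0.4},{"dx":10,"dy":21,"dz":-5,"wx":0,"wy":0,"wz":0,"fingers":0.4},{"dx":4.6,"dy":11,"dz":-15,"wx":0,"wy":0,"wz":0,"fingers":0.4},{"dx":0,"dy":0,"dz":-12,"wx":0,"wy":0,"wz":0,"fingers":0.4},{"dx":0,"dy":0,"dz":0,"wx":0,"wy":0,"wz":0,"fingers":0.4},{"dx":0,"dy":0,"dz":0,"wx":0,"wy":0,"wz":0,"fingers":0.4}]'
python3 - <<'E'
from h import *
w=snap('wrist','w20');s=snap('side','s20')
cv2.imwrite('pics/w20c.png',np.hstack([cv2.resize(s['color'][225:315,245:305],(400,600),interpolation=cv2.INTER_CUBIC),cv2.resize(w['color'][160:280,275:355],(400,600),interpolation=cv2.INTER_CUBIC)]))
E
```

```text
time: 23.15
position: [0.5343, 0.2348, 0.1975]
eef_rot: [0.715, 3.056, 0.022]
contact_force: [-0.6, 0.3, -3.7]
gripper_width: 0.0361
```

View pics/w20c.png

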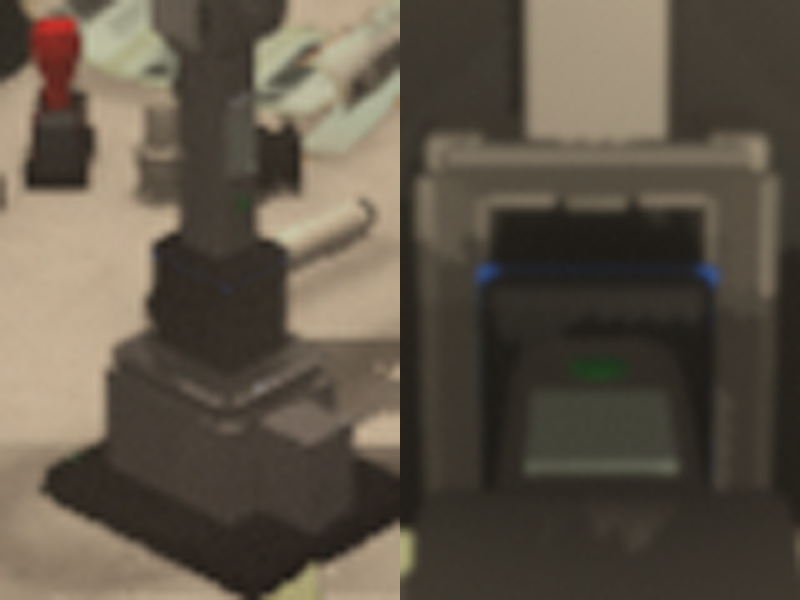

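```bash
python3 - <<'E'
from h import *
s=load('s20')
cv2.imwrite('pics/s20z.png',cv2.resize(s['color'][255:300,255:310],(733,600),interpolation=cv2.INTER_LANCZOS4))
y=np.array([np.cos(np.radians(63.7)),np.sin(np.radians(63.7))]);x=np.array([y[1],-y[0]])
c=np.array([.5361,.2341])
for n,a,b in(('-x+y',-1,1),('+x+y',1,1),('-x-y',-1,-1),('+x-y',1,-1)):
    q=c+a*.022*x+b*.018*y;l=c+a*.0315*x+b*.0275*y
    f=lambda p:((p[0]-255)*13.33+6,(p[1]-255)*13.33+6)
    print(n,'foot@.077',np.round(f(proj(s,[*q,.077])),0),'lip72',np.round(f(proj(s,[*l,.072])),0))
E
```

```text
-x+y foot@.077 [318. 336.] lip72 [319. 390.]
+x+y foot@.077 [165. 264.] lip72 [100. 286.]
-x-y foot@.077 [442. 273.] lip72 [507. 294.]
+x-y foot@.077 [289. 203.] lip72 [289. 194.]
```

View pics/s20z.png

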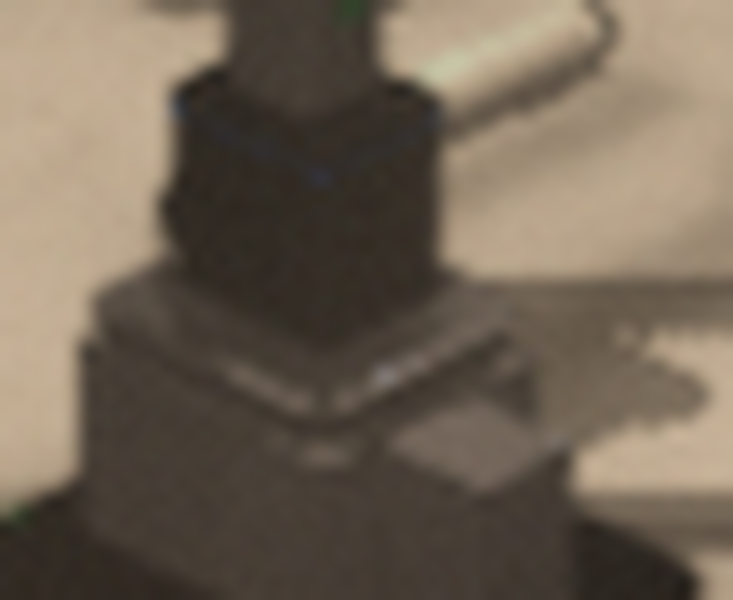

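```bash
python3 -m inch '[{"dx":0,"dy":0,"dz":-6,"wx":0,"wy":0,"wz":0,"fingers":0.4},{"dx":0,"dy":0,"dz":-4,"wx":0,"wy":0,"wz":0,"fingers":0.4},{"dx":0,"dy":0,"dz":-2,"wx":0,"wy":0,"wz":0,"fingers":0.4},{"dx":0,"dy":0,"dz":0,"wx":0,"wy":0,"wz":0,"fingers":0.4}]'; python3 -c "
from h import *;s=manip.read_state();print(s['position'].round(4),s['contact_force'].round(1),s['ft_torque'].round(2))"
python3 -m inch '[{"dx":0,"dy":0,"dz":-2,"wx":0,"wy":0,"wz":0,"fingers":0.4},{"dx":0,"dy":0,"dz":-1,"wx":0,"wy":0,"wz":0,"fingers":0.4},{"dx":0,"dy":0,"dz":0,"wx":0,"wy":0,"wz":0,"fingers":0.4}]'; python3 -c "
from h import *;s=manip.read_state();print(s['position'].round(4),s['contact_force'].round(1),s['ft_torque'].round(2))"
```

```text
time: 23.75
position: [0.5342, 0.2353, 0.1852]
eef_rot: [0.714, 3.056, 0.022]
contact_force: [0.4, 0.3, -2.1]
gripper_width: 0.0362
[0.5342 0.2353 0.1852] [ 0.4  0.3 -2.1] [ 0.02 -0.14  0.03]
time: 24.12
position: [0.5344, 0.2353, 0.1825]
eef_rot: [0.714, 3.056, 0.023]
contact_force: [0.1, -0.1, -3.1]
gripper_width: 0.036
[0.5344 0.2353 0.1825] [ 0.1 -0.1 -3.1] [ 0.01 -0.14  0.03]
```

```bash
python3 -m inch '[{"dx":0,"dy":0,"dz":-2,"wx":0,"wy":0,"wz":0,"fingers":0.4},{"dx":0,"dy":0,"dz":-2,"wx":0,"wy":0,"wz":0,"fingers":0.4},{"dx":0,"dy":0,"dz":0,"wx":0,"wy":0,"wz":0,"fingers":0.4}]'; python3 -c "
from h import *;s=manip.read_state();print(s['position'].round(4),s['contact_force'].round(1),s['ft_torque'].round(2))"

```

```text
time: 24.5
position: [0.5342, 0.2353, 0.1782]
eef_rot: [0.714, 3.056, 0.022]
contact_force: [0.3, 0.1, -2.8]
gripper_width: 0.036
[0.5342 0.2353 0.1782] [ 0.3  0.1 -2.8] [ 0.02 -0.15 -0.03]
```

It's inside the straight walls, at foot z of about 57 mm, with no contact force. I'll keep lowering it.

```bash
python3 -m inch '[{"dx":0,"dy":0,"dz":-3,"wx":0,"wy":0,"wz":0,"fingers":0.4},{"dx":0,"dy":0,"dz":-3,"wx":0,"wy":0,"wz":0,"fingers":0.4},{"dx":0,"dy":0,"dz":-2,"wx":0,"wy":0,"wz":0,"fingers":0.4},{"dx":0,"dy":0,"dz":0,"wx":0,"wy":0,"wz":0,"fingers":0.4}]'; python3 -c "
from h import *;s=manip.read_state();print(s['position'].round(4),s['contact_force'].round(1),s['ft_torque'].round(2))"
python3 -m inch '[{"dx":0,"dy":0,"dz":-2,"wx":0,"wy":0,"wz":0,"fingers":0.4},{"dx":0,"dy":0,"dz":-2,"wx":0,"wy":0,"wz":0,"fingers":0.4},{"dx":0,"dy":0,"dz":0,"wx":0,"wy":0,"wz":0,"fingers":0.4}]'; python3 -c "
from h import *;s=manip.read_state();print(s['position'].round(4),s['contact_force'].round(1),s['ft_torque'].round(2))"

```

```text
time: 25.0
position: [0.5348, 0.2352, 0.1706]
eef_rot: [0.713, 3.055, 0.023]
contact_force: [0.4, -0.7, -2.1]
gripper_width: 0.036
[0.5348 0.2352 0.1706] [ 0.4 -0.7 -2.1] [-0.13 -0.36  0.01]
time: 25.38
position: [0.5353, 0.2353, 0.167]
eef_rot: [0.713, 3.054, 0.023]
contact_force: [2.1, 0.2, 0.1]
gripper_width: 0.0359
[0.5353 0.2353 0.167 ] [2.1 0.2 0.1] [-0.27 -0.71  0.03]
```

```bash
python3 -m inch '[{"dx":0,"dy":0,"dz":-3,"wx":0,"wy":0,"wz":0,"fingers":0.4},{"dx":0,"dy":0,"dz":-3,"wx":0,"wy":0,"wz":0,"fingers":0.4},{"dx":0,"dy":0,"dz":0,"wx":0,"wy":0,"wz":0,"fingers":0.4}]'; python3 -c "
from h import *;s=manip.read_state();print(s['position'].round(4),s['contact_force'].round(1),s['ft_torque'].round(2))"
python3 -m inch '[{"dx":0,"dy":0,"dz":-3,"wx":0,"wy":0,"wz":0,"fingers":0.4},{"dx":0,"dy":0,"dz":-3,"wx":0,"wy":0,"wz":0,"fingers":0.4},{"dx":0,"dy":0,"dz":0,"wx":0,"wy":0,"wz":0,"fingers":0.4}]'; python3 -c "
from h import *;s=manip.read_state();print(s['position'].round(4),s['contact_force'].round(1),s['ft_torque'].round(2))"

```

```text
time: 25.75
position: [0.5356, 0.2357, 0.162]
eef_rot: [0.713, 3.053, 0.025]
contact_force: [0.9, -0.5, 4.3]
gripper_width: 0.036
[0.5356 0.2357 0.162 ] [ 0.9 -0.5  4.3] [-0.24 -0.62  0.07]
time: 26.12
position: [0.5347, 0.2355, 0.1547]
eef_rot: [0.714, 3.055, 0.024]
contact_force: [1.5, 0.4, 3.8]
gripper_width: 0.0359
[0.5347 0.2355 0.1547] [1.5 0.4 3.8] [-0.01 -0.67  0.03]
```

```bash
python3 -m inch '[{"dx":0,"dy":0,"dz":-3,"wx":0,"wy":0,"wz":0,"fingers":0.4},{"dx":0,"dy":0,"dz":-3,"wx":0,"wy":0,"wz":0,"fingers":0.4},{"dx":0,"dy":0,"dz":-3,"wx":0,"wy":0,"wz":0,"fingers":0.4},{"dx":0,"dy":0,"dz":0,"wx":0,"wy":0,"wz":0,"fingers":0.4}]'; python3 -c "
from h import *;s=manip.read_state();print(s['position'].round(4),s['contact_force'].round(1),s['ft_torque'].round(2))"
python3 -m inch '[{"dx":0,"dy":0,"dz":-3,"wx":0,"wy":0,"wz":0,"fingers":0.4},{"dx":0,"dy":0,"dz":-2,"wx":0,"wy":0,"wz":0,"fingers":0.4},{"dx":0,"dy":0,"dz":0,"wx":0,"wy":0,"wz":0,"fingers":0.4}]'; python3 -c "
from h import *;s=manip.read_state();print(s['position'].round(4),s['contact_force'].round(1),s['ft_torque'].round(2))"

```

```text
time: 26.62
position: [0.5343, 0.2353, 0.1449]
eef_rot: [0.714, 3.056, 0.022]
contact_force: [2.1, -0.8, 1.7]
gripper_width: 0.0359
[0.5343 0.2353 0.1449] [ 2.1 -0.8  1.7] [-0.1  -0.83 -0.02]
time: 27.0
position: [0.5344, 0.2353, 0.1402]
eef_rot: [0.714, 3.056, 0.023]
contact_force: [2.1, 0.0, 3.5]
gripper_width: 0.0359
[0.5344 0.2353 0.1402] [2.1 0.  3.5] [-0.14 -0.72 -0.03]
```

```bash
python3 -m inch '[{"dx":0,"dy":0,"dz":-2,"wx":0,"wy":0,"wz":0,"fingers":0.4},{"dx":0,"dy":0,"dz":-1.5,"wx":0,"wy":0,"wz":0,"fingers":0.4},{"dx":0,"dy":0,"dz":0,"wx":0,"wy":0,"wz":0,"fingers":0.4}]'; python3 -c "
from h import *;s=manip.read_state();print(s['position'].round(4),s['contact_force'].round(1),s['ft_torque'].round(2))"
python3 -m inch '[{"dx":0,"dy":0,"dz":-1.5,"wx":0,"wy":0,"wz":0,"fingers":0.4},{"dx":0,"dy":0,"dz":-1,"wx":0,"wy":0,"wz":0,"fingers":0.4},{"dx":0,"dy":0,"dz":0,"wx":0,"wy":0,"wz":0,"fingers":0.4}]'; python3 -c "
from h import *;s=manip.read_state();print(s['position'].round(4),s['contact_force'].round(1),s['ft_torque'].round(2))"

```

```text
time: 27.38
position: [0.5354, 0.2351, 0.1395]
eef_rot: [0.713, 3.054, 0.023]
contact_force: [0.5, -2.0, 13.4]
gripper_width: 0.0359
[0.5354 0.2351 0.1395] [ 0.5 -2.  13.4] [-0.61  0.13 -0.01]
time: 27.75
position: [0.5366, 0.2349, 0.1393]
eef_rot: [0.712, 3.051, 0.023]
contact_force: [-1.0, -1.9, 20.1]
gripper_width: 0.0359
[0.5366 0.2349 0.1393] [-1.  -1.9 20.1] [-1.09  0.49 -0.01]
```

```bash
python3 -m inch '[{"dx":0,"dy":0,"dz":4,"wx":0,"wy":0,"wz":0,"fingers":0.4},{"dx":0,"dy":0,"dz":0,"wx":0,"wy":0,"wz":0,"fingers":0.4},{"dx":0,"dy":0,"dz":0,"wx":0,"wy":0,"wz":0,"fingers":0.4}]'
python3 - <<'E'
from h import *
w=snap('wrist','w21');s=snap('side','s21')
print(manip.read_state()['position'],manip.read_state()['contact_force'])
cv2.imwrite('pics/w21c.png',np.hstack([cv2.resize(s['color'][225:315,245:305],(400,600),interpolation=cv2.INTER_CUBIC),cv2.resize(w['color'][160:280,275:355],(400,600),interpolation=cv2.INTER_CUBIC)]))
E
```

```text
time: 28.12
position: [0.535, 0.2352, 0.1395]
eef_rot: [0.713, 3.055, 0.023]
contact_force: [2.0, -1.1, 7.7]
gripper_width: 0.0358
[0.53505063 0.23520932 0.13953143] [ 2.0694979  -1.66144238  8.11455381]
```

View pics/w21c.png

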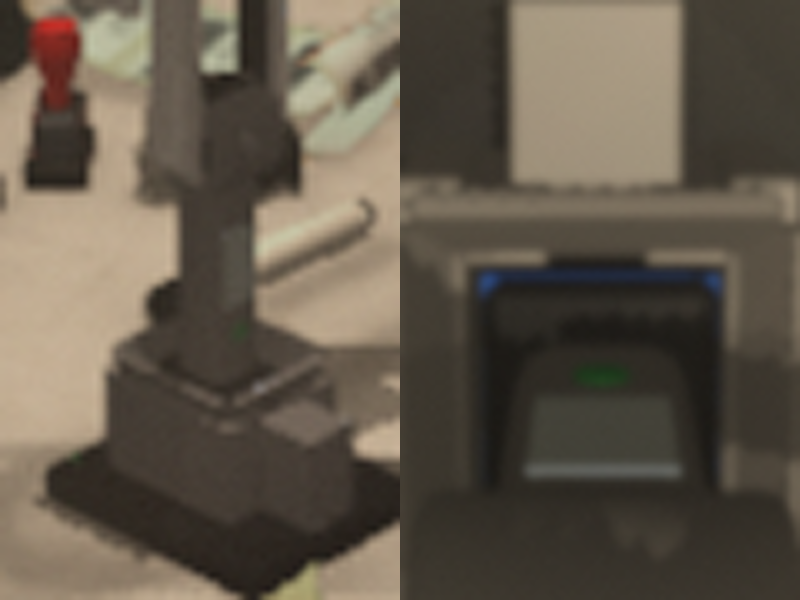

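```bash
python3 - <<'E'
from h import *
s=load('s21')
cv2.imwrite('pics/s21z.png',cv2.resize(s['color'][225:290,255:305],(600,780),interpolation=cv2.INTER_CUBIC)[:600])
for v in (235,236,237,238):
    o,d=ray(s,280.3,v);print(v,(o+d*((.2352-o[1])/d[1])).round(4))
y=np.array([.443,.896]);
w=load('w21');p=np.array([.5350,.2352]);x=np.array([.896,-.443])
# band width -> depth -> height
u1,u2=275+(478-400)/5,275+(724-400)/5;v=160+280/5
E=np.array(w['extrinsics'])
for z in(.056,.060,.064,.068,.072):
    A,B=onz(w,u1,v,z),onz(w,u2,v,z);print(z,np.linalg.norm(A-B).round(4),((A[:2]+B[:2])/2-p)@x)
E
```

```text
235 [0.5261 0.2352 0.1987]
236 [0.5261 0.2352 0.1958]
237 [0.5262 0.2352 0.1928]
238 [0.5262 0.2352 0.1899]
0.056 0.0381 -0.01761984151037065
0.06 0.0376 -0.018453581623149477
0.064 0.037 -0.019287321735928304
0.068 0.0365 -0.020121061848707045
0.072 0.036 -0.020954801961485976
```

View pics/s21z.png

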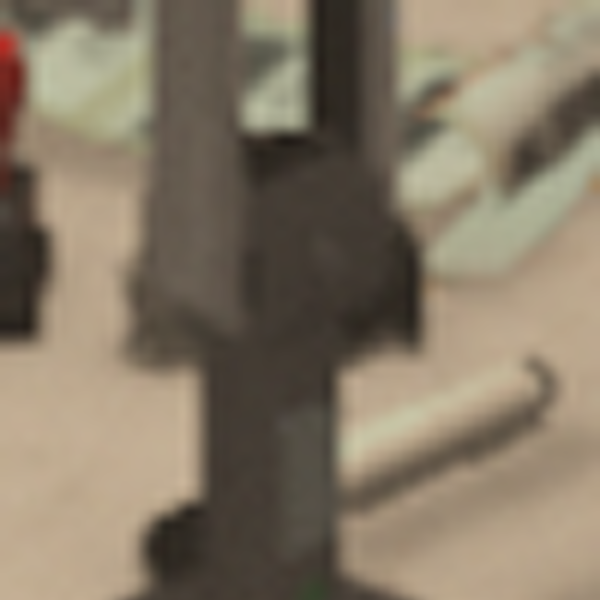

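```bash
python3 -m inch '[{"dx":0,"dy":0,"dz":0,"wx":-0.0134,"wy":0.0066,"wz":0,"fingers":0.4},{"dx":0,"dy":0,"dz":-1.5,"wx":0,"wy":0,"wz":0,"fingers":0.4},{"dx":0,"dy":0,"dz":-1,"wx":0,"wy":0,"wz":0,"fingers":0.4},{"dx":0,"dy":0,"dz":0,"wx":0,"wy":0,"wz":0,"fingers":0.4}]'; python3 -c "
from h import *;s=manip.read_state();print(s['position'].round(4),s['contact_force'].round(1),s['ft_torque'].round(2))"

```

```text
time: 28.72
position: [0.5363, 0.236, 0.1394]
eef_rot: [0.714, 3.055, 0.004]
contact_force: [-0.7, -1.6, 15.1]
gripper_width: 0.0356
[0.5363 0.236  0.1394] [-0.7 -1.6 15.1] [-0.19  0.02 -0.02]
```

```bash
python3 -m inch '[{"dx":0,"dy":0,"dz":3,"wx":0,"wy":0,"wz":0,"fingers":0.4},{"dx":0,"dy":0,"dz":0,"wx":0,"wy":0,"wz":0,"fingers":0.4},{"dx":0,"dy":0,"dz":0,"wx":0,"wy":0,"wz":0,"fingers":0.4}]'; python3 -c "
from h import *;s=manip.read_state();print(s['position'].round(4),s['contact_force'].round(1),s['ft_torque'].round(2))"
python3 -m inch '[{"dx":0,"dy":0,"dz":0,"wx":0,"wy":0,"wz":0,"fingers":0.1},{"dx":0,"dy":0,"dz":0,"wx":0,"wy":0,"wz":0,"fingers":-0.1},{"dx":0,"dy":0,"dz":0,"wx":0,"wy":0,"wz":0,"fingers":-0.4},{"dx":0,"dy":0,"dz":0,"wx":0,"wy":0,"wz":0,"fingers":-0.7},{"dx":0,"dy":0,"dz":0,"wx":0,"wy":0,"wz":0,"fingers":-0.7}]'
python3 - <<'E'
from h import *
w=snap('wrist','w22');cv2.imwrite('pics/w22c.png',cv2.resize(w['color'][140:380,160:480],(800,600),interpolation=cv2.INTER_CUBIC))
E
```

```text
time: 29.1
position: [0.5352, 0.236, 0.1395]
eef_rot: [0.714, 3.058, 0.003]
contact_force: [3.0, 1.6, 6.2]
gripper_width: 0.036
[0.5352 0.236  0.1395] [3.  1.6 6.2] [ 0.32 -0.91 -0.09]
time: 29.72
position: [0.5332, 0.2352, 0.1378]
eef_rot: [-0.714, -3.057, 0.002]
contact_force: [-0.1, -0.1, -0.4]
gripper_width: 0.0777
```

View pics/w22c.png

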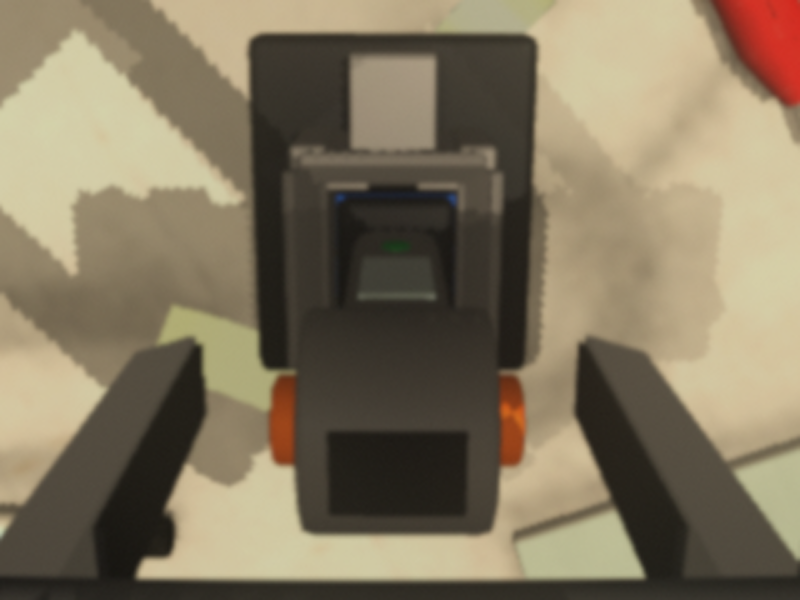

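```bash
python3 -m inch '[{"dx":0,"dy":0,"dz":15,"wx":0,"wy":0,"wz":0,"fingers":-0.7},{"dx":0,"dy":0,"dz":30,"wx":0,"wy":0,"wz":0,"fingers":-0.7},{"dx":0,"dy":0,"dz":40,"wx":0,"wy":0,"wz":0,"fingers":-0.7},{"dx":0,"dy":0,"dz":30,"wx":0,"wy":0,"wz":0,"fingers":-0.7},{"dx":-20,"dy":-20,"dz":10,"wx":0,"wy":0,"wz":0,"fingers":-0.7},{"dx":-30,"dy":-40,"dz":0,"wx":0,"wy":0,"wz":0,"fingers":-0.7},{"dx":-30,"dy":-40,"dz":0,"wx":0,"wy":0,"wz":0,"fingers":-0.7},{"dx":-10,"dy":-20,"dz":0,"wx":0,"wy":0,"wz":0,"fingers":-0.7},{"dx":0,"dy":0,"dz":0,"wx":0,"wy":0,"wz":0,"fingers":-0.7},{"dx":0,"dy":0,"dz":0,"wx":0,"wy":0,"wz":0,"fingers":-0.7}]'
python3 - <<'E'
from h import *
w=snap('wrist','w23');s=snap('side','s23');t=snap('top','t23')
cv2.imwrite('pics/f23.png',np.hstack([cv2.resize(s['color'][215:315,245:311],(396,600),interpolation=cv2.INTER_CUBIC),cv2.resize(t['color'][215:315,215:281],(396,600),interpolation=cv2.INTER_CUBIC)]))
E
```

```text
time: 31.02
position: [0.4451, 0.1158, 0.2649]
eef_rot: [0.714, 3.058, 0.001]
contact_force: [0.0, 0.1, -0.0]
gripper_width: 0.08
```

View pics/f23.png

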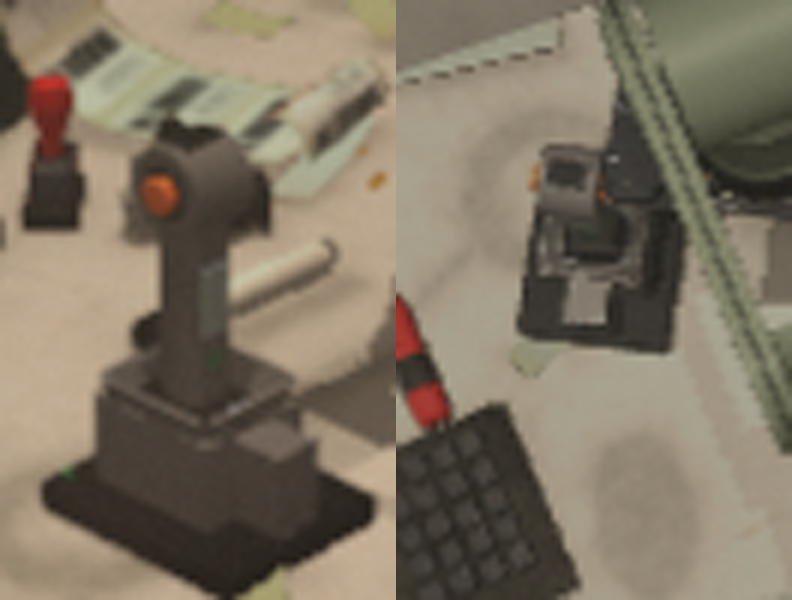

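View pics/w23.png

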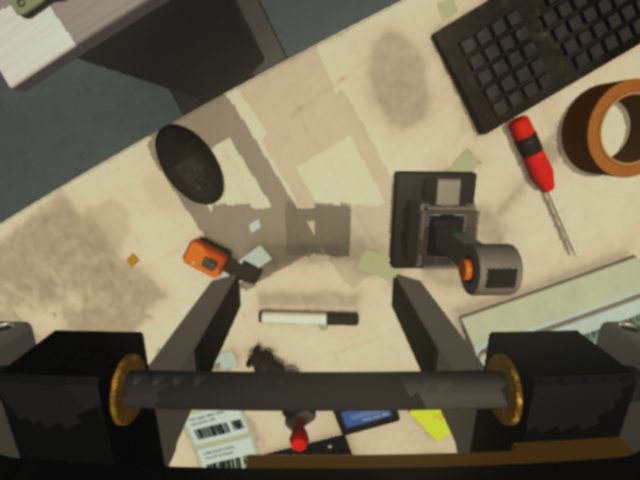

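View pics/s23.png

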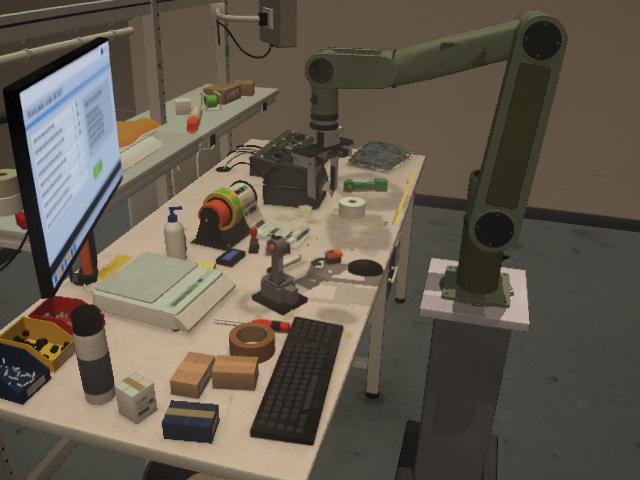

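```bash
python3 - <<'E'
from h import *
def orange(c,r):
    hsv=cv2.cvtColor(c['color'],cv2.COLOR_BGR2HSV);m=cv2.inRange(hsv,(2,110,80),(16,255,255));mm=np.zeros_like(m);mm[r[0]:r[1],r[2]:r[3]]=m[r[0]:r[1],r[2]:r[3]]
    k,l,st,ce=cv2.connectedComponentsWithStats(mm);return [(st[i,4],ce[i].round(2),st[i,:4]) for i in range(1,k) if st[i,4]>2]
s,t,w=load('s23'),load('t23'),load('w23')
a=orange(s,(235,260,260,285));b=orange(t,(235,262,230,260));c=orange(w,(250,290,450,490))
print(a,b,c)
S=a[0][1];T=b[0][1]
print('L',tri([ray(s,*S),ray(t,*T)]))
ws=load('w14')
# side-only: z where ray meets expected +y button plane point
y=np.array([.443,.896]);C=np.array([.5352,.2345])
L=np.array([*(C+.024*y)]);o,d=ray(s,*S);k=((L-o[:2])@d[:2])/(d[:2]@d[:2]);print('side L',(o+k*d).round(4),'expected xy',L)
Rr=C-.024*y;o,d=ray(w,*c[0][1]);k=((Rr-o[:2])@d[:2])/(d[:2]@d[:2]);print('wrist R',(o+k*d).round(4),'exp',Rr)
# same side check of lying button
o,d=ray(load('side0'),306.1,236.5);k=((np.array([.5625,-.1385])-o[:2])@d[:2])/(d[:2]@d[:2]);print('lying',(o+k*d).round(4))
# others moved?
E
```

```text
[(np.int32(38), array([271.08, 246.82]), array([268, 244,   7,   7], dtype=int32))] [(np.int32(5), array([237.8, 244.6]), array([237, 243,   2,   4], dtype=int32))] [(np.int32(268), array([465.76, 269.44]), array([458, 259,  16,  22], dtype=int32))]
L (array([0.54405946, 0.25756874, 0.17163542]), [np.float64(0.0004540269465133903), np.float64(0.0004540269465133265)])
side L [0.5452 0.2558 0.1708] expected xy [0.545832 0.256004]
wrist R [0.524  0.2143 0.1794] exp [0.524568 0.212996]
lying [ 0.5612 -0.1389  0.021 ]
```

```bash
python3 - <<'E'
from h import *
a,b=load('side0')['color'],load('s23')['color']
for n,(r0,r1,c0,c1) in dict(marker=(262,275,280,302),ring=(245,265,322,345),screw=(315,335,213,292),box=(345,395,170,260)).items():
    print(n,cv2.absdiff(a[r0:r1,c0:c1],b[r0:r1,c0:c1]).mean().round(2))
s=manip.read_state();print(s['time'],s['contact_force'].round(2),manip.hand_in())
E
```

```text
marker 11.09
ring 27.75
screw 4.34
box 4.45
the job is handed in; nothing more can be done
31.175 [-0.17  0.12 -0.1 ] None
```

```bash
python3 - <<'E'
from h import *
for n in('side0','s23'):
    c=load(n);hsv=cv2.cvtColor(c['color'],cv2.COLOR_BGR2HSV);m=cv2.inRange(hsv,(2,130,80),(16,255,255));mm=m[240:270,315:350]
    ys,xs=np.nonzero(mm);print(n,xs.mean()+315,ys.mean()+240,len(xs))
a=[cv2.resize(load(n)['color'][235:280,270:350],(400,225)) for n in('side0','s23')];cv2.imwrite('pics/cmp.png',np.vstack(a))
E
```

```text
side0 333.9075630252101 253.69747899159663 119
s23 333.6936936936937 253.92792792792793 111
```

View pics/cmp.png

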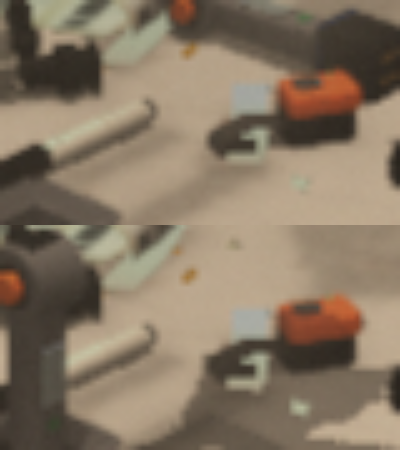

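The wand is in its dock, foot down, pressed home and released, and the job was handed in at 31.2 s of the 46 s. I pinched it across the two buttons, lifted it, eased the grip to about 41.5 mm so it hung plumb, and clamped it again. Then I lowered it foot first, pressed until it stopped, let go and backed off.

**Problems on the way**
- **First pinch too high:** the fingers clamped the head above the buttons, because the real fingertips stand about 35 mm higher than the reported TCP height implies. I opened, went lower and pinched again on the buttons.
- **First insertion jammed:** the foot caught on the dock mouth, with 44 N at the wrist, and the wand tilted in the grip. I lifted it, let it hang plumb a second time, clamped again, shifted about 2 mm and lowered in small steps.

**Last checks**
- **Seating:** the foot met a hard stop. The height did not change while the reading rose to 20 N, which is above the 15 N you gave as the most needed. The side and top cameras put the button axis at 171–172 mm, against 171 mm when fully home. The wrist camera alone gave 179 mm, which I put down to its tilt error.
- **Stop height:** the stop came 2.6 mm higher than I predicted. I put this down to the wand slipping down in the grip; two wrist pictures show a similar shift.
- **Standing:** it looks upright and square in the pictures, and the robot is touching nothing.
- **Other things:** the ring scanner moved less than 0.3 pixel in the side view. The marker, screwdriver and carton look unmoved. A raw before/after difference at the ring scanner came out high, but a closer look shows that is the wand gone and a shadow.

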